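Load a lens inspection stage, set out the comparison plates and turn the stage once

ROBOT

A 7-joint arm with a two-finger parallel gripper is mounted at the origin on the work surface. World frame = base frame: x ahead of the robot, y to its left, z up, the work surface at z = 0. Lengths are in m, angles in rad, forces in N, time in s.
With the tool pointing down it reaches from about 0.425 to 0.925 m from the base axis. Payload 6.8 kg.
Tool frame: the origin (TCP) lies where the fingers leave the gripper's body, on its centre line; the fingertips stand 80 mm ahead of it and the grasp point (between the pads) lies hold_point_z ahead of it (hold_point_z is the distance from the TCP to the grasp point, in m); z points along the fingers, y is the line along which they close (so a half turn about z gives the same grasp; the last joint's range is limited). The gripper opens to 88 mm and grips with 3 to 60 N. Pads are 20 mm wide; open, the fingers measure 115 mm over their backs; the gripper's body (75 mm by 178 mm) begins 61 mm behind the grasp point.
Start: joints at [-1.379, 0.477, 0.022, 1.555, -0.011, 1.109, -0.083], TCP at [0.199, 0.645, 0.303] pointing down, gripper open.
Joint ranges: [-2.96, 2.96], [-0.34, 2.1], [-1.41, 1.46], [0.24, 2.44], [-1.37, 4.51], [0.17, 1.92], [-2.96, 2.96]. Speed limits (rad/s): [2.39, 2.39, 3.14, 3.14, 3.14, 3.14, 3.14].

INTERFACE

Orientations are given as a unit quaternion [x, y, z, w].
In Python, from station import * gives the robot as it stands.
- The arm moves only by the tool step_arm, never from a script. Its argument "steps" is a list that holds one entry, the list of rows, each a list of 7 numbers: the closure, from 0 (fully open) to 1 (shut), then the shift along the tool's x, y, z normalised to -1 to 1, where 1 is 0.03 m, then the turn, a rotation vector about the tool's x, y, z normalised to -1 to 1, where 1 is 4 degrees. In form: [[[hand, x, y, z, wx, wy, wz], ...]]. A call has 1 to 20 rows; each row shifts and turns the commanded pose from where the row before left it, along the tool's axes as they then stand; what a row does not reach is not made up. A row lasts 1/12 s, in which the tool goes at most 41.7 mm and 7.16 degrees, less where a joint would pass 70% of its speed; a pose out of reach is approached as far as the arm can. A call with a number of a shift or a turn outside -1 to 1 is refused whole. A call with a gripper value outside its range is refused whole. The fingers move at their own pace and stop on an object; "squeeze" is the grip in N (left out, the last holds). Time passes only in rows, so rows that do not move let the fingers close. It gives the time, the measured TCP pose, the force, the opening and the grip force at its end, in the units of the state.
- sense(): the state, without advancing time (a new reading comes with each control period).
- snapshot(name): name is "side" or "top" or "wrist"; returns the picture (400x640x3 uint8, red, green, blue); there is no depth.
- camera_info(name): a dict with "camera_matrix" (3x3 intrinsics, pixels), "k1" (the pictures are not rectified: a ray, as slopes to the right and down, at radius r is drawn at 1 + k1 r^2 times it, then the intrinsics apply), "world_to_cam" (4x4, takes a point from world to camera coordinates); the wrist camera has in their place "mount" (4x4, takes a point from camera to tool coordinates, whose origin is the TCP and whose axes are the flange's). Camera axes: x right, y up, looking along -z (the intrinsics and any distortion apply to the point x, -y, -z); pixel columns grow to the right and rows downward; lengths in m; the calibration is good to about 2 mm. A picture is of the moment at which its call begins: read the wrist's pose just before it. camera_info takes no time and is no camera call.
- sign_off(): hands the job in; it is judged then, once.
The state is a dict: "time_s": time; "qpos": joint angles; "qd": joint speeds; "tau": joint torques, N m; "position": TCP position; "ee_rot": TCP orientation; "force": force on the tool from outside, world axes, zero at the start; "torque": the same for the moment, N m; "width": finger opening in m; "grip_force": force on a finger pad.
Only numpy, scipy, OpenCV 4.12 (cv2) and the standard library are available. Lean on these libraries where they do the work, as an engineer would, in place of code of your own. Each camera call takes 0.05 s, during which the arm holds its last target. There are 200 camera calls.

TASK

Set up the lens inspection: seat every half-ball lens in the tray dome down in a free ring nest of the rotary stage, centred and with its flat face level, and lay both scratch comparison plates flat on the sloped stand side by side, each squarely with a short edge down against the ledge. When all that is in place, turn the stage by its red crank post through one full turn, either way round, until the post is back where it stood at the start, with all lenses still level in their nests and the plates still on the stand; do not disturb the other things on the desk.

Things in the scene. Friction and masses are not known exactly. Their poses are not given: they have to be found in the camera images.
- lens0: amber glass half-ball lens, 60 mm across, 42 mm high: a 30 mm radius dome below with a 10 mm wide flat at its pole, a 12 mm high straight ground edge above it, flat face on top; about 0.2 kg. Origin at the bottom pole, z out of the flat face. It starts dome down in a pocket of the tray; on a flat surface it rights itself, in a ring nest it stays at the tilt it is left at. May be absent
- lens0_c (a point): centre of lens0's dome sphere, 30 mm above its bottom pole and 12 mm below its flat face. May be absent
- lens1: amber glass half-ball lens, 60 mm across, 42 mm high: a 30 mm radius dome below with a 10 mm wide flat at its pole, a 12 mm high straight ground edge above it, flat face on top; about 0.2 kg. Origin at the bottom pole, z out of the flat face. It starts dome down in a pocket of the tray; on a flat surface it rights itself, in a ring nest it stays at the tilt it is left at. May be absent
- lens1_c (a point): centre of lens1's dome sphere, 30 mm above its bottom pole and 12 mm below its flat face. May be absent
- lens2: amber glass half-ball lens, 60 mm across, 42 mm high: a 30 mm radius dome below with a 10 mm wide flat at its pole, a 12 mm high straight ground edge above it, flat face on top; about 0.2 kg. Origin at the bottom pole, z out of the flat face. It starts dome down in a pocket of the tray; on a flat surface it rights itself, in a ring nest it stays at the tilt it is left at. May be absent
- lens2_c (a point): centre of lens2's dome sphere, 30 mm above its bottom pole and 12 mm below its flat face. May be absent
- lens3: amber glass half-ball lens, 60 mm across, 42 mm high: a 30 mm radius dome below with a 10 mm wide flat at its pole, a 12 mm high straight ground edge above it, flat face on top; about 0.2 kg. Origin at the bottom pole, z out of the flat face. It starts dome down in a pocket of the tray; on a flat surface it rights itself, in a ring nest it stays at the tilt it is left at. May be absent
- lens3_c (a point): centre of lens3's dome sphere, 30 mm above its bottom pole and 12 mm below its flat face. May be absent
- nest0 (a point): where the dome centre (point lensN_c) of a lens seated in this nest lies, 34.4 mm above the disc's top face. The nest is a white ring fixed on the disc, 14 mm high, 44 mm inner, 64 mm outer diameter; four nests, 80 mm from the axle, 90 degrees apart, turn with the disc. A seated lens's flat face is 46 mm above the disc
- nest1 (a point): where the dome centre (point lensN_c) of a lens seated in this nest lies, 34.4 mm above the disc's top face. The nest is a white ring fixed on the disc, 14 mm high, 44 mm inner, 64 mm outer diameter; four nests, 80 mm from the axle, 90 degrees apart, turn with the disc. A seated lens's flat face is 46 mm above the disc
- nest2 (a point): where the dome centre (point lensN_c) of a lens seated in this nest lies, 34.4 mm above the disc's top face. The nest is a white ring fixed on the disc, 14 mm high, 44 mm inner, 64 mm outer diameter; four nests, 80 mm from the axle, 90 degrees apart, turn with the disc. A seated lens's flat face is 46 mm above the disc
- nest3 (a point): where the dome centre (point lensN_c) of a lens seated in this nest lies, 34.4 mm above the disc's top face. The nest is a white ring fixed on the disc, 14 mm high, 44 mm inner, 64 mm outer diameter; four nests, 80 mm from the axle, 90 degrees apart, turn with the disc. A seated lens's flat face is 46 mm above the disc
- stage (a joint): angle of the rotary stage's disc, rad, growing counterclockwise seen from above; no stops, free to turn all round either way; starts between -1 and 1. Friction 0.2 N m holds it where it is left
- axle (a point): centre of the disc's top face, on the vertical turning axis, 50 mm above the desk. The dark steel disc is 260 mm across, 16 mm thick, on a grey round base; a video microscope stands beside it on the robot's right, 0.17 m and more from the axle and up to 270 mm high
- post (a point): point on the axis of the red crank post 12 mm below its top. The post is an upright fixed cylinder, 16 mm across and 80 mm high above the disc, 112 mm from the axle, midway between two nests; it does not spin on its own
- plateA: blue-framed scratch comparison plate, 90 x 50 x 10 mm (x, y, z), 0.09 kg, lying flat on the desk at the start, marked face up. Origin at the centre of its underside, x along the long side, z out of the marked face
- plateB: yellow-framed scratch comparison plate, 90 x 50 x 10 mm (x, y, z), 0.09 kg, lying flat on the desk at the start, marked face up. Origin at the centre of its underside, x along the long side, z out of the marked face
- slope: black board of the sloped stand, rising 30 degrees to the left (+y), facing the stage. Origin on its surface, mid-ledge, at the inner face of the ledge, 24 mm up; x runs up the slope, y along the ledge, z out of the surface. Board: x -6 to 106 mm, y -100 to 100 mm. A plate at rest has its origin at x = 45 mm, z = 0, its x along this x (either way); plates fit side by side at y = -50 and 50 mm
- stand: aluminium foot of the sloped stand, 200 x 120 mm (x, y), fixed; origin at the centre of its underside. The stand is 77 mm high at its left edge; the aluminium ledge along the board's lower edge is 8 mm thick and stands 14 mm out of the board's surface
- tray: low grey tray, 180 x 210 x 12 mm (x, y, z), floor 4 mm thick, blue felt, four pockets of 2 by 2 with walls 12 mm high, pocket centres at x = +-44, y = +-51 mm; fixed. Origin at the centre of its underside
- oil: small blue oil bottle, 38 mm across, about 90 mm high, standing beyond the stage on the right; leave alone. Origin at its underside
- tissues: green box of lens tissue, 70 x 120 x 45 mm, beyond the stage; leave alone. Origin at its underside
- case: round black eyepiece case, 82 mm across, 30 mm high, beyond the tray; leave alone. Origin at its underside
Not all that is in view belongs to the job. Leave any pink or turquoise look-alike of the lens0 alone.

How it is judged:
By the outcome, as a careful person would: the job done as asked, in the order asked, and still so for the second after the job is handed in, with the robot touching nothing.
Of lens0, lens1, lens2, lens3 only 3 to 4 are there at a start; the rules pass over those that are not, and their reading is None.
At some moment in a run one of plateA, plateB may be knocked a few centimetres aside while the robot is not near it.
Once in a run the grip may slacken for a moment while it holds something.
It also fails if it takes over 210 s, if anything falls off the work surface, if the arm or the gripper's body presses on something with over 40 N, if the wrist force passes 120 N, or if a joint passes its speed limit or range.

## Working session

There is one attempt and no reset: what is moved stays moved. The work goes in short steps, Python scripts to look and compute and a tool call to move; the robot and the scene stay as the last step left them, time stands still between calls to the robot, and variables do not carry over. Pictures are saved under pics/ and viewed, at most 14 in all, crops included, and the job is handed in when it is done.

Besides the shell and the picture viewer there is one more tool, called as name(argument=value, ...), one argument or row to a line, values as JSON. step_arm: Moves the arm, as the interface text tells. Scaled input: -1 to 1 covers 0.03 m each way for a shift and 4 degrees each way for a turn. Its arguments: {"type":"object","properties":{"steps":{"type":"array"},"squeeze":{"type":"number"}},"required":["steps"]}

```bash
mkdir -p pics; ls
python3 - <<'E'
from station import *
import cv2,numpy as np
np.set_printoptions(precision=4,suppress=True)
s=sense();print(s)
for n in("side","top","wrist"):
    print(n,camera_info(n))
for n in("side","top"):
    cv2.imwrite(f"pics/{n}0.png",cv2.cvtColor(snapshot(n),cv2.COLOR_RGB2BGR))
E
```

```text
pics
{'time_s': 0.0, 'qpos': array([-1.379 ,  0.4777,  0.0223,  1.5564, -0.0115,  1.1093, -0.0831]), 'qd': array([ 0.0003, -0.    ,  0.001 ,  0.0003, -0.001 ,  0.0006,  0.0017]), 'tau': array([ -0.0004, -58.2842,   1.5345, -27.2609,  -0.0543,   0.017 ,
         0.0002]), 'position': array([0.1992, 0.6445, 0.3017]), 'ee_rot': array([ 0.1493,  0.9888, -0.0009, -0.0001]), 'force': array([-0.1577,  0.2644,  0.503 ]), 'torque': array([-0.0174,  0.0024,  0.0421]), 'grip_force': 0.0, 'width': 0.0877883361565037}
side {'camera_matrix': array([[433.889 ,   0.    , 320.9603],
       [  0.    , 433.889 , 204.3805],
       [  0.    ,   0.    ,   1.    ]]), 'k1': -0.12021727993168192, 'world_to_cam': array([[ 0.99  , -0.1411,  0.0048, -0.5844],
       [ 0.105 ,  0.7588,  0.6427, -0.1312],
       [-0.0944, -0.6358,  0.7661, -1.0955],
       [ 0.    ,  0.    ,  0.    ,  1.    ]])}
top {'camera_matrix': array([[381.6809,   0.    , 328.3585],
       [  0.    , 381.6809, 197.7694],
       [  0.    ,   0.    ,   1.    ]]), 'k1': 0.007432275983781641, 'world_to_cam': array([[-0.0725, -0.9974, -0.004 ,  0.0678],
       [ 0.9756, -0.0718,  0.2073, -0.5779],
       [-0.2071,  0.0111,  0.9783, -0.9145],
       [ 0.    ,  0.    ,  0.    ,  1.    ]])}
wrist {'camera_matrix': array([[309.8931,   0.    , 323.7924],
       [  0.    , 309.8931, 196.5774],
       [  0.    ,   0.    ,   1.    ]]), 'k1': -0.05225923016709621, 'mount': array([[-0.0003,  0.9684,  0.2496,  0.0676],
       [ 1.    ,  0.0006, -0.0011, -0.0001],
       [-0.0012,  0.2496, -0.9683, -0.0829],
       [ 0.    ,  0.    ,  0.    ,  1.    ]])}
```

View pics/top0.png

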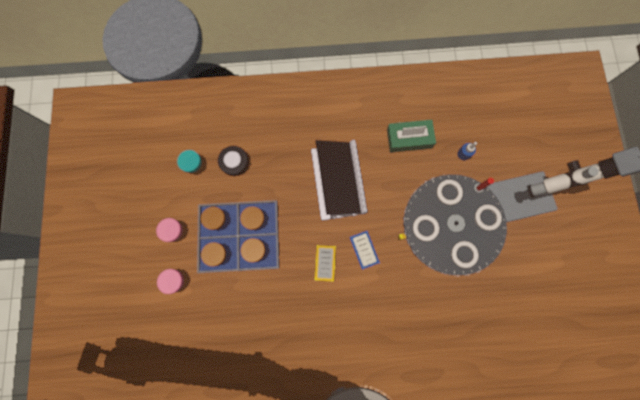

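View pics/side0.png

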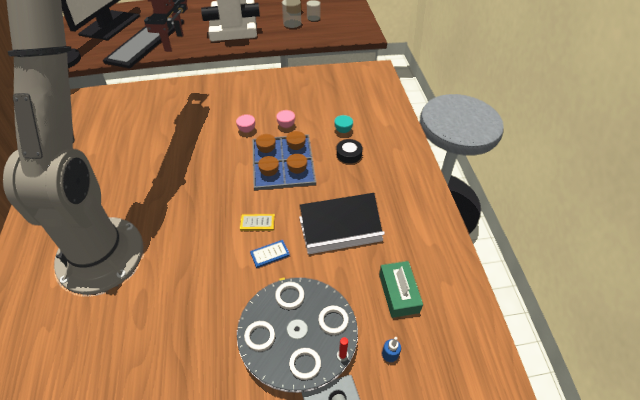

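```bash
cat > h.py <<'E'
from station import *
import cv2,numpy as np
from scipy.spatial.transform import Rotation as R
np.set_printoptions(precision=4,suppress=True)
def tool():
    s=sense();T=np.eye(4);T[:3,:3]=R.from_quat(s["ee_rot"]).as_matrix();T[:3,3]=s["position"];return T
def cam(n,T=None):
    c=camera_info(n)
    W=np.linalg.inv(c["world_to_cam"]) if n!="wrist" else (tool() if T is None else T)@c["mount"]
    return c["camera_matrix"],c["k1"],W       # W: cam->world
def proj(C,P):
    K,k,W=C;p=(np.atleast_2d(P)-W[:3,3])@W[:3,:3];u=np.c_[p[:,0],-p[:,1]]/-p[:,2:3]
    u=u*(1+k*(u**2).sum(1,keepdims=True));return u*[K[0,0],K[1,1]]+K[:2,2]
def back(C,uv,z):
    K,k,W=C;d=(np.atleast_2d(uv)-K[:2,2])/[K[0,0],K[1,1]];u=d.copy()
    for _ in range(20):u=d/(1+k*(u**2).sum(1,keepdims=True))
    r=np.c_[u[:,0],-u[:,1],-np.ones(len(u))]@W[:3,:3].T
    return W[:3,3]+r*((z-W[2,3])/r[:,2])[:,None]
def snap(n,name=None):
    C=cam(n);im=cv2.cvtColor(snapshot(n),cv2.COLOR_RGB2BGR)
    if name:cv2.imwrite(f"pics/{name}.png",im)
    return C,im
E
python3 - <<'E'
from h import *
C=cam("top")
f=lambda u,z:print(u,z,back(C,u,z)[0])
for u in((213,217),(252,217),(214,253),(253,250)):f(u,.046)
for u in((450,192),(488,217),(465,255),(426,228)):f(u,.064)
f((456,223),.05);f((490,181),.13);f((480,188),.05)
f((325,263),.01);f((364,250),.01)
for u in((316,141),(354,142),(358,212),(322,217)):f(u,.05)
for u in((490,178),(549,173),(556,211),(504,220)):f(u,.01)
snap("wrist","w0")
E
```

```text
(213, 217) 0.046 [0.5558 0.3244 0.046 ]
(252, 217) 0.046 [0.5484 0.2245 0.046 ]
(214, 253) 0.046 [0.4637 0.3228 0.046 ]
(253, 250) 0.046 [0.464  0.2246 0.046 ]
(450, 192) 0.064 [ 0.5728 -0.2848  0.064 ]
(488, 217) 0.064 [ 0.5019 -0.3708  0.064 ]
(465, 255) 0.064 [ 0.4123 -0.2995  0.064 ]
(426, 228) 0.064 [ 0.4856 -0.2124  0.064 ]
(456, 223) 0.05 [ 0.4943 -0.2935  0.05  ]
(490, 181) 0.13 [ 0.5791 -0.3611  0.13  ]
(480, 188) 0.05 [ 0.5805 -0.3683  0.05  ]
(325, 263) 0.01 [0.42   0.0462 0.01  ]
(364, 250) 0.01 [ 0.446  -0.0579  0.01  ]
(316, 141) 0.05 [0.7404 0.047  0.05  ]
(354, 142) 0.05 [ 0.7301 -0.0538  0.05  ]
(358, 212) 0.05 [ 0.5408 -0.0477  0.05  ]
(322, 217) 0.05 [0.5346 0.0452 0.05  ]
(490, 178) 0.01 [ 0.6145 -0.4163  0.01  ]
(549, 173) 0.01 [ 0.6166 -0.5775  0.01  ]
(556, 211) 0.01 [ 0.5118 -0.5759  0.01  ]
(504, 220) 0.01 [ 0.4978 -0.4347  0.01  ]
```

View pics/w0.png

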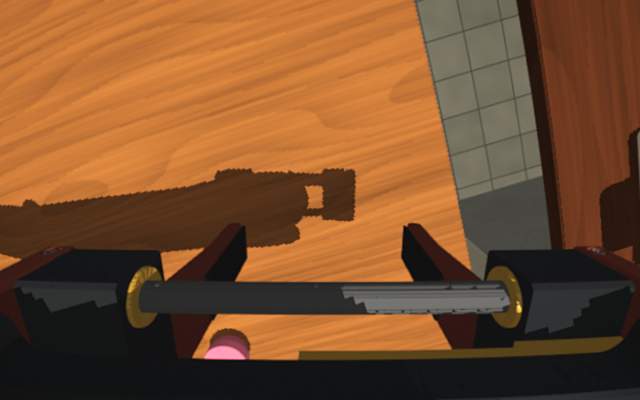

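step_arm(
  steps=[
    [[0,-0.95,-0.535,-0.06,0,0,0],[0,-0.95,-0.535,-0.06,0,0,0],[0,-0.95,-0.535,-0.06,0,0,0],[0,-0.95,-0.535,-0.06,0,0,0],[0,-0.95,-0.535,-0.06,0,0,0],[0,-0.95,-0.535,-0.06,0,0,0],[0,-0.95,-0.535,-0.06,0,0,0],[0,-0.95,-0.535,-0.06,0,0,0],[0,-0.95,-0.535,-0.06,0,0,0],[0,-0.95,-0.535,-0.06,0,0,0],[0,-0.95,-0.535,-0.06,0,0,0],[0,-0.95,-0.535,-0.06,0,0,0],[0,-0.95,-0.535,-0.06,0,0,0],[0,-0.95,-0.535,-0.06,0,0,0],[0,-0.95,-0.535,-0.06,0,0,-0.86],[0,-0.95,-0.535,-0.06,0,0,-0.86],[0,0,0,0,0,0,-0.86],[0,0,0,0,0,0,-0.86],[0,0,0,0,0,0,-0.86],[0,0,0,0,0,0,0]],
  ],
)

```text
time_s: 1.82
position: [0.5606, 0.2659, 0.3311]
ee_rot: [-0.001, 1.0, -0.0, -0.0]
force: [0.7, 0.5, -0.6]
width: 0.0876
grip_force: 0.0
```

Run:
```python
from h import *
s=sense();print(s["qpos"],s["force"]);T=tool();print(T)
C,im=snap("wrist","w1")
np.savez("w1.npz",T=T)
```

```text
[-0.6526  0.3633  0.1434  1.6682 -0.0567  1.1148  1.0795] [ 0.6655  0.5016 -0.6239]
[[-1.     -0.002  -0.0006  0.5606]
 [-0.002   1.     -0.0003  0.2659]
 [ 0.0006 -0.0003 -1.      0.3311]
 [ 0.      0.      0.      1.    ]]
```

View pics/w1.png

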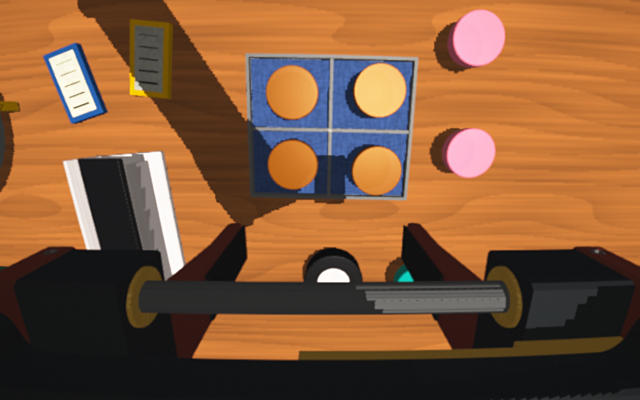

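```bash
cat >> h.py <<'E'
from scipy.optimize import minimize
t=np.linspace(0,2*np.pi,60,endpoint=False)
def hull_mask(C,P,shape,s=8):
    h=cv2.convexHull(np.round(proj(C,P)*s).astype(np.int32));m=np.zeros((shape[0],shape[1]),np.uint8)
    cv2.fillPoly(m,[h],255,lineType=cv2.LINE_AA,shift=3);return m/255.
def fit(C,mask,pts,x0,step=.004):
    "pts(p)->Nx3 world points of a convex body; find p maximising overlap"
    def f(p):
        m=hull_mask(C,pts(p),mask.shape);return -np.minimum(m,mask).sum()/np.maximum(m,mask).sum()
    x0=np.array(x0,float)
    st=np.r_[[x0],x0+np.eye(len(x0))*step]
    r=minimize(f,x0,method="Nelder-Mead",options=dict(initial_simplex=st,xatol=1e-4,fatol=1e-5));return r.x,-r.fun
def cyl(zb,zt,r=.03):
    return lambda p:np.r_[np.c_[p[0]+r*np.cos(t),p[1]+r*np.sin(t),t*0+zb],np.c_[p[0]+r*np.cos(t),p[1]+r*np.sin(t),t*0+zt]]
def near(mask,C,P,rad):
    u=proj(C,P)[0];m=np.zeros_like(mask);cv2.circle(m,tuple(int(v) for v in u),rad,1,-1);return mask*m
E
python3 - <<'E'
from h import *
C=cam("wrist",np.load("w1.npz")["T"]);im=cv2.imread("pics/w1.png")
hsv=cv2.cvtColor(im,cv2.COLOR_BGR2HSV)
m=((hsv[...,0]<25)&(hsv[...,1]>110)).astype(float);m[:58]=0;m[197:]=0;m[:,:252]=0;m[:,412:]=0
for u in((292,92),(380,90),(293,164),(377,170)):
    g=back(C,u,.046)[0];mm=near(m,C,g,42)
    n,l,st,_=cv2.connectedComponentsWithStats((mm>0).astype(np.uint8));mm=(l==1+st[1:,4].argmax()).astype(float)
    print(g[:2],mm.sum(),fit(C,mm,cyl(.03,.046),g[:2]))
Ct,ti=snap("top")
print(proj(Ct,[[.5558,.3244,.046]]))
# tray corners
print(back(C,[(249,56),(417,59),(405,199),(252,197)],.012)[:,:2])
E
```

```text
[0.4652 0.2299] 2229.0 (array([0.4666, 0.2292]), np.float64(0.9307372088217057))
[0.4627 0.3297] 2272.0 (array([0.4631, 0.329 ]), np.float64(0.9357623575557259))
[0.5476 0.2293] 1983.0 (array([0.5487, 0.2282]), np.float64(0.9450756442103373))
[0.5547 0.3301] 1945.0 (array([0.5561, 0.3295]), np.float64(0.9269065894604543))
[[213.0192 216.9924]]
[[0.4203 0.1751]
 [0.4231 0.3796]
 [0.5997 0.3757]
 [0.5972 0.1698]]
```

step_arm(
  steps=[
    [[0,0,-0.985,0,0,0,0],[0,0,-0.985,0,0,0,0],[0,0,-0.985,0,0,0,0],[0,0,-0.985,0,0,0,0],[0,0,-0.985,0,0,0,0],[0,0,-0.985,0,0,0,0],[0,0,-0.985,0,0,0,0],[0,0,-0.985,0,0,0,0],[0,0,-0.985,0,0,0,0],[0,0,0,0,0,0,0],[0,0,0,0,0,0,0]],
  ],
)

```text
time_s: 2.83
position: [0.5605, -0.0015, 0.3316]
ee_rot: [0.002, 1.0, -0.0, 0.0]
force: [0.3, 0.8, 0.4]
width: 0.0877
grip_force: 0.0
```

Run:
```python
from h import *
T=tool();print(T);C,im=snap("wrist","w2");np.savez("w2.npz",T=T)
```

```text
[[-1.      0.0047  0.0002  0.5605]
 [ 0.0047  1.     -0.0002 -0.0015]
 [-0.0002 -0.0002 -1.      0.3316]
 [ 0.      0.      0.      1.    ]]
```

step_arm(
  steps=[
    [[0,0,-0.98,0,0,0,0],[0,0,-0.98,0,0,0,0],[0,0,-0.98,0,0,0,0],[0,0,-0.98,0,0,0,0],[0,0,-0.98,0,0,0,0],[0,0,-0.98,0,0,0,0],[0,0,-0.98,0,0,0,0],[0,0,-0.98,0,0,0,0],[0,0,-0.98,0,0,0,0],[0,0,-0.98,0,0,0,0],[0,0,0,0,0,0,0],[0,0,0,0,0,0,0]],
  ],
)

```text
time_s: 3.88
position: [0.5612, -0.2937, 0.3311]
ee_rot: [0.001, 1.0, 0.0, -0.0]
force: [-0.4, 0.1, 0.4]
width: 0.0881
grip_force: 0.0
```

Run:
```python
from h import *
s=sense();print(s["qpos"]);T=tool();print(T);C,im=snap("wrist","w3");np.savez("w3.npz",T=T)
```

```text
[ 0.1063  0.3986  0.3749  1.6489 -0.1582  1.1244  2.0927]
[[-1.      0.0011 -0.0004  0.5612]
 [ 0.0011  1.      0.0001 -0.2937]
 [ 0.0004  0.0001 -1.      0.3311]
 [ 0.      0.      0.      1.    ]]
```

View pics/w2.png

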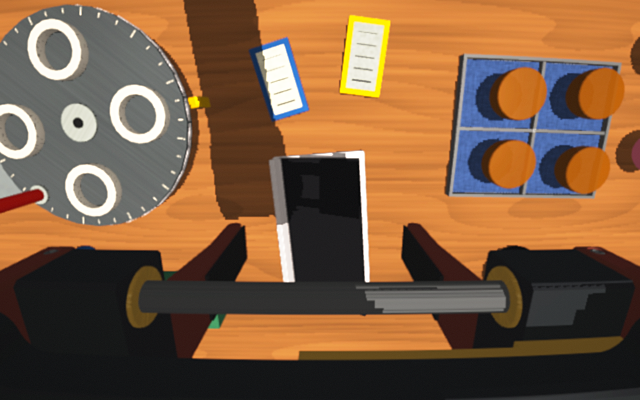

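View pics/w3.png

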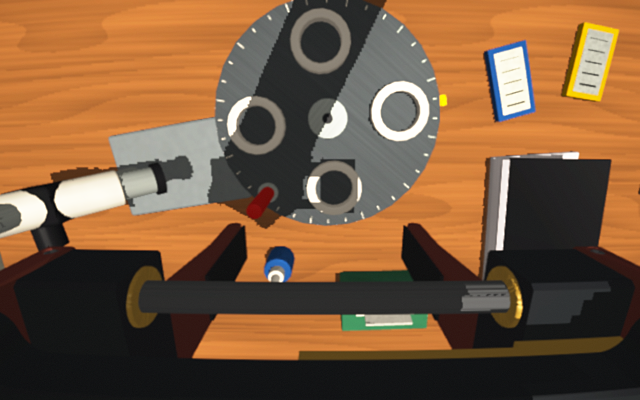

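```bash
cat >> h.py <<'E'
def grad(im):
    g=cv2.GaussianBlur(im,(0,0),1.0).astype(float);gx=cv2.Sobel(g,-1,1,0)/8;gy=cv2.Sobel(g,-1,0,1)/8
    return np.clip(np.sqrt(gx**2+gy**2).max(2),0,25).astype(np.float32)
def circ(c,r,z):
    a=np.linspace(0,2*np.pi,180);return np.c_[c[0]+r*np.cos(a),c[1]+r*np.sin(a),a*0+z]
def score(G,C,P):
    u=proj(C,P).astype(np.float32);ok=(u[:,1]<225)
    v=cv2.remap(G,u[None,:,0].copy(),u[None,:,1].copy(),cv2.INTER_LINEAR)[0];return v[ok].mean() if ok.sum()>20 else 0
def gfit(G,C,shapes,x0,step):
    "shapes(p)->list of Nx3 curves"
    f=lambda p:-sum(score(G,C,P) for P in shapes(p));x0=np.array(x0,float);best=None
    for sc in(2,1,.5):
        st=np.r_[[x0],x0+np.diag(np.array(step)*sc)]
        r=minimize(f,x0,method="Nelder-Mead",options=dict(initial_simplex=st,xatol=5e-5,fatol=1e-3));x0=r.x
    return r.x,-r.fun
def stage(p):
    L=[circ(p[:2],.13,.05)]
    for k in range(4):
        a=p[2]+k*np.pi/2;c=p[:2]+.08*np.array([np.cos(a),np.sin(a)]);L+=[circ(c,.032,.064),circ(c,.022,.064)]
    return L
E
python3 - <<'E'
from h import *
for n in("w3","w2"):
    C=cam("wrist",np.load(n+".npz")["T"]);G=grad(cv2.imread(f"pics/{n}.png"))
    if n=="w3":
        for dx in(0,.006):
            x,s=gfit(G,C,stage,[.494+dx,-.294,.1],[.004,.004,.05]);print("stage",x,s)
        nests=[x[:2]+.08*np.array([np.cos(x[2]+k*np.pi/2),np.sin(x[2]+k*np.pi/2)]) for k in range(4)];print(np.array(nests))
        a=x[2]-np.pi/4;post=x[:2]+.112*np.array([np.cos(a),np.sin(a)]);print("post",post,proj(C,[[*post,.05],[*post,.13]]))
        im=cv2.imread("pics/w3.png")
        for P in stage(x)+[circ(post,.008,.13)]:cv2.polylines(im,[np.round(proj(C,P)).astype(int)],True,(0,255,0),1)
        cv2.imwrite("pics/w3f.png",cv2.resize(im[0:230,100:500],None,fx=2,fy=2))
for n in("w1","w2"):
    C=cam("wrist",np.load(n+".npz")["T"]);G=grad(cv2.imread(f"pics/{n}.png"))
    for c in((.4666,.2292),(.4631,.329),(.5487,.2282),(.5561,.3295)):
        print(n,gfit(G,C,lambda p:[circ(p,.03,.046)],c,[.003,.003]))
E
```

```text
stage [ 0.4948 -0.2897  0.0917] 194.94981384277344
stage [ 0.5054 -0.2933  0.0955] 93.54553985595703
[[ 0.585  -0.2857]
 [ 0.4978 -0.2137]
 [ 0.4257 -0.301 ]
 [ 0.513  -0.373 ]]
post [ 0.5918 -0.3646] [[265.4224 200.1564]
 [250.545  221.6761]]
w1 (array([0.4656, 0.2295]), np.float64(24.999937057495117))
w1 (array([0.4628, 0.3296]), np.float64(25.0))
w1 (array([0.5483, 0.2284]), np.float64(25.0))
w1 (array([0.5551, 0.3293]), np.float64(24.997852325439453))
w2 (array([0.4656, 0.2296]), np.float64(24.9984130859375))
w2 (array([0.463 , 0.3295]), np.float64(21.885452270507812))
w2 (array([0.5485, 0.2287]), np.float64(24.999717712402344))
w2 (array([0.5557, 0.3295]), np.float64(21.832033157348633))
```

View pics/w3f.png

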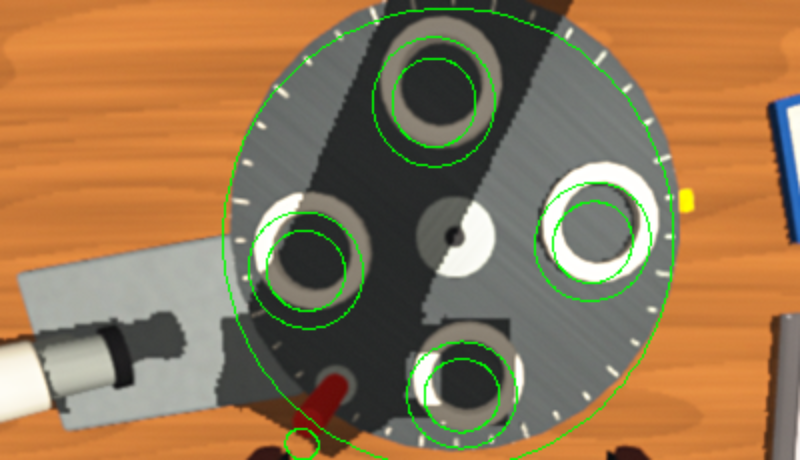

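step_arm(
  steps=[
    [[0,0.177,0.97,0.24,0,0,0],[0,0.177,0.97,0.24,0,0,0],[0,0.177,0.97,0.24,0,0,0],[0,0.177,0.97,0.24,0,0,0],[0,0.177,0.97,0.24,0,0,0],[0,0.177,0.97,0.24,0,0,0],[0,0.177,0.97,0.24,0,0,0],[0,0.177,0.97,0.24,0,0,0],[0,0.177,0.97,0.24,0,0,0],[0,0.177,0.97,0.24,0,0,0],[0,0.177,0.97,0.24,0,0,0],[0,0.177,0.97,0.24,0,0,0],[0,0.177,0.97,0.24,0,0,0],[0,0.177,0.97,0.24,0,0,0],[0,0.177,0.97,0.24,0,0,0],[0,0.177,0.97,0.24,0,0,0],[0,0.177,0.97,0.24,0,0,0],[0,0.177,0.97,0.24,0,0,0],[0,0,0,0,0,0,0],[0,0,0,0,0,0,0]],
  ],
)

```text
time_s: 5.6
position: [0.4628, 0.2339, 0.2015]
ee_rot: [-0.004, 1.0, 0.0, -0.001]
force: [0.3, -0.1, -0.5]
width: 0.0878
grip_force: 0.0
```

Run:
```python
from h import *
s=sense();print(s["time_s"],s["position"],R.from_quat(s["ee_rot"]).as_matrix(),s["force"])
C,im=snap("wrist","w4");T=tool();np.savez("w4.npz",T=T)
print(proj(C,[[.4656,.2295,.046]]))
```

```text
5.6 [0.4628 0.2339 0.2015] [[-1.     -0.0078 -0.0013]
 [-0.0078  1.      0.0008]
 [ 0.0013  0.0008 -1.    ]] [ 0.2966 -0.093  -0.4524]
[[318.0591 207.4652]]
```

View pics/w4.png

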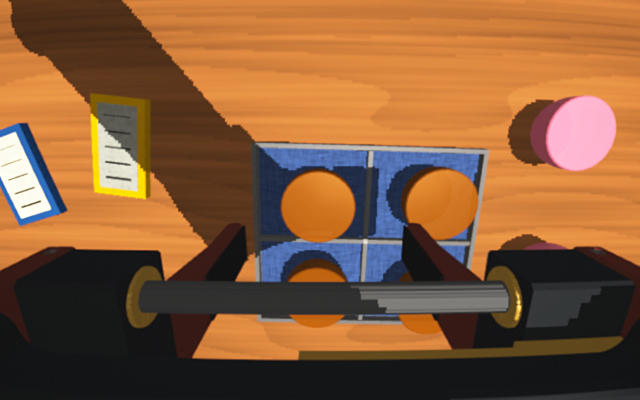

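step_arm(
  steps=[
    [[0,-0.093,-0.15,0,0,0,0],[0,0,0,0.8,0,0,0],[0,0,0,0.8,0,0,0],[0,0,0,0.8,0,0,0],[0,0,0,0.8,0,0,0],[0,0,0,0.15,0,0,0],[0,0,0,0,0,0,0],[0,0,0,0,0,0,0]],
  ],
)

```text
time_s: 6.32
position: [0.4684, 0.225, 0.1022]
ee_rot: [0.0, 1.0, 0.0, 0.0]
force: [0.8, -0.0, 0.2]
width: 0.088
grip_force: 0.0
```

step_arm(
  steps=[
    [[0,0,0,0,0,0,0],[0,0,0,0,0,0,0]],
  ],
)

```text
time_s: 6.48
position: [0.4686, 0.2258, 0.1028]
ee_rot: [-0.0, 1.0, 0.001, 0.001]
force: [-0.5, 0.1, 0.6]
width: 0.0876
grip_force: 0.0
```

step_arm(
  steps=[
    [[0,0,0,0,0,0,0],[0,0,0,0,0,0,0]],
  ],
)

```text
time_s: 6.65
position: [0.4681, 0.2258, 0.1022]
ee_rot: [-0.0, 1.0, 0.0, 0.001]
force: [-0.3, 0.5, 0.0]
width: 0.088
grip_force: 0.0
```

step_arm(
  steps=[
    [[0,0.09,0.127,0.03,0,0,0],[0,0,0,0,0,0,0],[0,0,0,0,0,0,0],[0,0,0,0,0,0,0]],
  ],
)

```text
time_s: 6.98
position: [0.4649, 0.2295, 0.1004]
ee_rot: [-0.0, 1.0, -0.0, -0.0]
force: [-0.2, 0.0, -0.1]
width: 0.088
grip_force: 0.0
```

step_arm(
  steps=[
    [[0.5,0,0,0,0,0,0],[0.5,0,0,0,0,0,0],[0.5,0,0,0,0,0,0],[0.5,0,0,0,0,0,0],[0.5,0,0,0,0,0,0],[0.5,0,0,0,0,0,0],[0.5,0,0,0,0,0,0],[0.5,0,0,0,0,0,0]],
  ],
  squeeze=25,
)

```text
time_s: 7.65
position: [0.4651, 0.2293, 0.1004]
ee_rot: [-0.0, 1.0, -0.0, -0.0]
force: [0.4, 0.2, 0.0]
width: 0.06
grip_force: 25.0
```

step_arm(
  steps=[
    [[0.5,0,0,-0.5,0,0,0],[0.5,0,0,-0.9,0,0,0],[0.5,0,0,-0.9,0,0,0],[0.5,0,0,-0.9,0,0,0],[0.5,0,0,-0.8,0,0,0],[0.5,-0.1,-0.5,0,0,0,0],[0.5,-0.2,-0.9,0,0,0,0],[0.5,-0.2,-0.95,0,0,0,0],[0.5,-0.2,-0.95,0,0,0,0],[0.5,-0.2,-0.95,0,0,0,0],[0.5,-0.2,-0.95,0,0,0,0],[0.5,-0.2,-0.95,0,0,0,0],[0.5,-0.2,-0.95,0,0,0,0],[0.5,-0.2,-0.95,0,0,0,0]],
  ],
)

```text
time_s: 8.82
position: [0.5158, -0.0135, 0.2201]
ee_rot: [-0.0, 1.0, 0.0, -0.0]
force: [0.7, -0.4, -3.1]
width: 0.0598
grip_force: 25.0
```

step_arm(
  steps=[
    [[0.5,-0.2,-0.95,0,0,0,0],[0.5,-0.2,-0.95,0,0,0,0],[0.5,-0.2,-0.95,0,0,0,0],[0.5,-0.2,-0.95,0,0,0,0],[0.5,-0.2,-0.95,0,0,0,0],[0.5,-0.2,-0.95,0,0,0,0],[0.5,-0.2,-0.95,0,0,0,0],[0.5,-0.2,-0.95,0,0,0,0],[0.5,-0.2,-0.9,0,0,0,0],[0.5,-0.13,-0.46,0,0,0,0],[0.5,0,0,0,0,0,0],[0.5,0,0,0,0,0,0],[0.5,0,0,0,0,0,0],[0.5,0,0,0,0,0,0],[0.5,0,0,0,0,0,0]],
  ],
)

```text
time_s: 10.07
position: [0.5744, -0.279, 0.2204]
ee_rot: [-0.001, 1.0, 0.001, -0.0]
force: [0.4, 0.6, -2.5]
width: 0.0595
grip_force: 25.0
```

step_arm(
  steps=[
    [[0.5,0.01,-0.113,0.3,0,0,0],[0.5,0,0,0.8,0,0,0],[0.5,0,0,0.7,0,0,0],[0.5,0,0,0.3,0,0,0],[0.5,0,0,0,0,0,0],[0.5,0,0,0,0,0,0],[0.5,0,0,0,0,0,0],[0.5,0,0,0,0,0,0]],
  ],
)

```text
time_s: 10.73
position: [0.5746, -0.2847, 0.1588]
ee_rot: [-0.0, 1.0, -0.0, 0.001]
force: [0.6, -0.1, -1.6]
width: 0.0594
grip_force: 25.0
```

Run:
```python
from h import *
s=sense();print(s["time_s"],s["position"],R.from_quat(s["ee_rot"]).as_matrix(),s["force"])
C,im=snap("wrist","w5");np.savez("w5.npz",T=tool());G=grad(im)
x,q=gfit(G,C,stage,[.4948,-.2897,.0917],[.003,.003,.03]);print(x,q)
```

```text
10.7333 [ 0.5746 -0.2847  0.1588] [[-1.     -0.0004  0.0022]
 [-0.0004  1.     -0.0009]
 [-0.0022 -0.0009 -1.    ]] [ 0.6241 -0.0754 -1.5532]
[ 0.4946 -0.2898  0.0952] 132.53932189941406
```

View pics/w5.png

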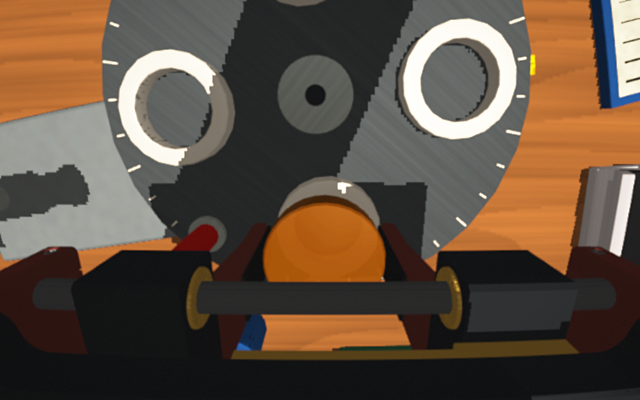

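```bash
cat >> h.py <<'E'
def held(C,im,T,dz=.0544):
    G=grad(im);z=T[2,3]-dz;a=np.linspace(0,2*np.pi,360);best=None
    f=lambda p,r:(lambda u:cv2.remap(G,u[None,:,0].copy(),u[None,:,1].copy(),cv2.INTER_LINEAR)[0][(u[:,1]<268)].mean())(proj(C,np.c_[p[0]+r*np.cos(a),p[1]+r*np.sin(a),a*0+z]).astype(np.float32))
    R_=[(f(T[:2,3]+[dx,dy],.03),dx,dy) for dx in np.arange(-.006,.0061,.0005) for dy in np.arange(-.004,.0041,.0005)]
    R_.sort();return R_[-3:]
E
python3 - <<'E'
from h import *
T=np.load("w5.npz")["T"];C=cam("wrist",T);print(held(C,cv2.imread("pics/w5.png"),T))
E
```

```text
[(np.float32(23.77705), np.float64(0.001000000000000006), np.float64(-0.0005)), (np.float32(23.958029), np.float64(0.0005000000000000056), np.float64(0.0)), (np.float32(24.55591), np.float64(0.001000000000000006), np.float64(0.0))]
```

step_arm(
  steps=[
    [[0.5,0.037,0.08,0,0,0,0],[0.5,0,0,0.08,0,0,0],[0.5,0,0,0.08,0,0,0],[0.5,0,0,0.08,0,0,0],[0.5,0,0,0,0,0,0],[0.5,0,0,0,0,0,0],[0.5,0,0,0,0,0,0]],
  ],
)

```text
time_s: 11.37
position: [0.5732, -0.282, 0.1504]
ee_rot: [-0.0, 1.0, -0.0, 0.0]
force: [0.9, -1.0, -1.3]
width: 0.0592
grip_force: 25.0
```

step_arm(
  steps=[
    [[0.2,0,0,0,0,0,0],[0.2,0,0,0,0,0,0],[0.2,0,0,0,0,0,0],[0.2,0,0,0,0,0,0],[0.15,0,0,-0.5,0,0,0],[0.1,0,0,-0.9,0,0,0],[0,0,0,-0.9,0,0,0],[0,-0.9,0,-0.3,0,0,0],[0,-0.9,0,0,0,0,0],[0,-0.5,0,0,0,0,0],[0,0,0,0,0,0,0],[0,0,0,0,0,0,0],[0,0,0,0,0,0,0],[0,0,0,0,0,0,0]],
  ],
)

```text
time_s: 12.53
position: [0.6403, -0.2824, 0.228]
ee_rot: [0.0, 1.0, 0.0, -0.001]
force: [-0.2, -0.7, 0.1]
width: 0.0874
grip_force: 0.0
```

```bash
cat >> h.py <<'E'
def seat(C,im,guess,z=.096):
    "fit lens face as free ellipse-plane: centre + tilt; report"
    G=grad(im);a=np.linspace(0,2*np.pi,180)
    def sh(p):
        n=np.array([p[2],p[3],1]);n/=np.linalg.norm(n);ux=np.cross([0,1,0],n);ux/=np.linalg.norm(ux);uy=np.cross(n,ux)
        c=np.array([p[0],p[1],z-.012])+.012*n
        return [c+.03*(np.outer(np.cos(a),ux)+np.outer(np.sin(a),uy))]
    x,q=gfit(G,C,lambda p:sh(np.r_[p,0,0]),guess,[.002,.002]);y,q2=gfit(G,C,sh,[*x,0,0],[.001,.001,.05,.05])
    return "level fit",x,q,"tilt fit deg",y[:2],np.degrees(y[2:]),q2
E
python3 - <<'E'
from h import *
s=sense();print(s["time_s"],s["position"],s["width"],s["force"])
C,im=snap("wrist","w6");np.savez("w6.npz",T=tool());G=grad(im)
x,q=gfit(G,C,stage,[.4948,-.2897,.0917],[.003,.003,.03]);print(x,q)
print(seat(C,im,[.574,-.282]))
E
```

```text
12.5333 [ 0.6403 -0.2824  0.228 ] 0.08739114213354066 [-0.2076 -0.7291  0.0929]
[ 0.4946 -0.2898  0.0899] 84.85769653320312
('level fit', array([ 0.5746, -0.2826]), np.float64(24.812517166137695), 'tilt fit deg', array([ 0.5735, -0.2837]), array([8.8769, 7.6241]), np.float64(24.985198974609375))
```

View pics/w6.png

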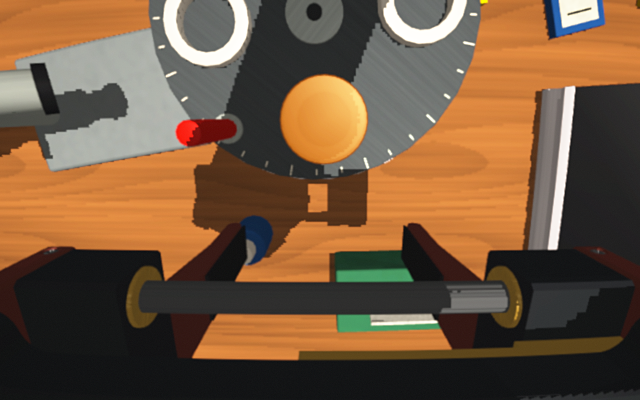

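step_arm(
  steps=[
    [[0,0.17,0.5,0,0,0,0],[0,0.17,0.95,0,0,0,0],[0,0.17,0.95,0,0,0,0],[0,0.17,0.95,0,0,0,0],[0,0.17,0.95,0,0,0,0],[0,0.17,0.95,0,0,0,0],[0,0.17,0.95,0,0,0,0],[0,0.17,0.95,0,0,0,0],[0,0.17,0.95,0,0,0,0],[0,0.17,0.95,0,0,0,0],[0,0.17,0.95,0,0,0,0],[0,0.17,0.95,0,0,0,0],[0,0.17,0.95,0.4,0,0,0],[0,0.17,0.95,0.4,0,0,0],[0,0.17,0.95,0.4,0,0,0],[0,0.17,0.95,0.4,0,0,0],[0,0.17,0.95,0.4,0,0,0],[0,0.17,0.95,0.27,0,0,0],[0,0,0.38,0,0,0,0]],
  ],
)

```text
time_s: 14.17
position: [0.547, 0.233, 0.1585]
ee_rot: [-0.003, 1.0, 0.0, -0.002]
force: [-0.5, 0.5, -0.4]
width: 0.0879
grip_force: 0.0
```

step_arm(
  steps=[
    [[0,0,0,0,0,0,0],[0,0,0,0,0,0,0],[0,0,0,0,0,0,0],[0,0,0,0,0,0,0],[0,0,0,0,0,0,0]],
  ],
)

```text
time_s: 14.58
position: [0.5505, 0.2271, 0.1607]
ee_rot: [0.001, 1.0, -0.0, 0.0]
force: [-0.1, 0.5, -1.0]
width: 0.0879
grip_force: 0.0
```

```bash
sed -i 's/,1.0).astype(float)/,0.7).astype(float)/; s/,0,25)/,0,70)/' h.py
python3 - <<'E'
from h import *
s=sense();print(s["time_s"],s["position"],s["ee_rot"])
C,im=snap("wrist","w7");np.savez("w7.npz",T=tool());G=grad(im)
for c in((.463,.3295),(.5485,.2285),(.5555,.3295)):
  print(proj(C,[[*c,.046]]),gfit(G,C,lambda p:[circ(p,.03,.046)],c,[.003,.003]))
C=cam("wrist",np.load("w6.npz")["T"]);im=cv2.imread("pics/w6.png");print(seat(C,im,[.574,-.282]))
E
```

```text
14.5833 [0.5505 0.2271 0.1607] [ 0.0013  1.     -0.0001  0.0004]
[[489.8913  84.4758]] (array([0.4629, 0.3293]), np.float64(39.71943283081055))
[[325.9411 217.5979]] (array([0.5488, 0.2282]), np.float64(49.311527252197266))
[[473.3745 226.605 ]] (array([0.556 , 0.3294]), np.float64(37.196773529052734))
('level fit', array([ 0.5752, -0.2824]), np.float64(41.472434997558594), 'tilt fit deg', array([ 0.5739, -0.2838]), array([8.0984, 9.5136]), np.float64(46.63367462158203))
```

Run:
```python
from h import *
for n,c,z in(("w7",(.463,.3295),.046),("w1",(.4656,.2295),.046),("w1",(.5485,.2285),.046),("w1",(.463,.3295),.046),("w6",(.574,-.282),.096)):
    C=cam("wrist",np.load(n+".npz")["T"]);print(n,seat(C,cv2.imread(f"pics/{n}.png"),c,z))
C=cam("wrist",np.load("w6.npz")["T"]);im=cv2.imread("pics/w6.png")
v=cv2.resize(im[50:190,230:420],None,fx=4,fy=4,interpolation=cv2.INTER_CUBIC)
q=lambda P:np.round((proj(C,P)-[230,50])*4+1.5).astype(int)
cv2.polylines(v,[q(circ((.5745,-.2825),.03,.096))],True,(0,255,0),1);cv2.imwrite("pics/w6z.png",v)
```

```text
w7 ('level fit', array([0.4627, 0.3296]), np.float64(39.582542419433594), 'tilt fit deg', array([0.4627, 0.3294]), array([-0.1833,  2.2906]), np.float64(42.35465621948242))
w1 ('level fit', array([0.4656, 0.2294]), np.float64(48.65388488769531), 'tilt fit deg', array([0.4665, 0.2297]), array([-5.3883, -1.879 ]), np.float64(49.68833923339844))
w1 ('level fit', array([0.5484, 0.2284]), np.float64(50.267337799072266), 'tilt fit deg', array([0.548 , 0.2283]), array([3.368 , 0.6337]), np.float64(50.6171760559082))
w1 ('level fit', array([0.4629, 0.3295]), np.float64(62.22526550292969), 'tilt fit deg', array([0.4633, 0.3294]), array([-1.8569,  0.7067]), np.float64(62.43204116821289))
w6 ('level fit', array([ 0.5752, -0.2824]), np.float64(41.472434997558594), 'tilt fit deg', array([ 0.5739, -0.2838]), array([8.0984, 9.5136]), np.float64(46.63367462158203))
```

View pics/w6z.png

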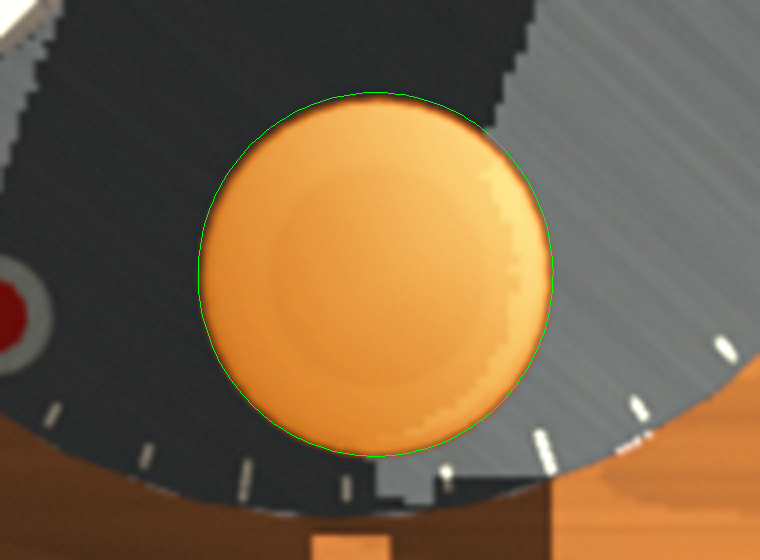

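step_arm(
  steps=[
    [[0,0.063,0.043,0.3,0,0,0],[0,0,0,0.8,0,0,0],[0,0,0,0.7,0,0,0],[0,0,0,0.21,0,0,0],[0,0,0,0,0,0,0],[0,0,0,0,0,0,0],[0,0,0,0,0,0,0],[0,0,0,0,0,0,0]],
  ],
)

```text
time_s: 15.3
position: [0.5486, 0.2306, 0.101]
ee_rot: [-0.0, 1.0, 0.0, 0.001]
force: [-0.6, 0.4, -0.2]
width: 0.0875
grip_force: 0.0
```

step_arm(
  steps=[
    [[0,0,-0.07,0.02,0,0,0],[0,0,0,0,0,0,0],[0,0,0,0,0,0,0],[0,0,0,0,0,0,0]],
  ],
)

```text
time_s: 15.63
position: [0.548, 0.2282, 0.0995]
ee_rot: [-0.0, 1.0, 0.0, 0.0]
force: [0.5, -0.6, -0.2]
width: 0.0879
grip_force: 0.0
```

step_arm(
  steps=[
    [[0.5,0,0,0,0,0,0],[0.5,0,0,0,0,0,0],[0.5,0,0,0,0,0,0],[0.5,0,0,0,0,0,0],[0.5,0,0,0,0,0,0],[0.5,0,0,0,0,0,0],[0.5,0,0,0,0,0,0]],
  ],
)

```text
time_s: 16.22
position: [0.5479, 0.2283, 0.0993]
ee_rot: [-0.0, 1.0, 0.0, 0.0]
force: [-0.8, 0.7, -0.8]
width: 0.0596
grip_force: 25.0
```

step_arm(
  steps=[
    [[0.5,0,0,-0.5,0,0,0],[0.5,0,0,-0.9,0,0,0],[0.5,0,0,-0.9,0,0,0],[0.5,0,0,-0.9,0,0,0],[0.5,0,0,-0.8,0,0,0],[0.5,0.235,-0.5,0,0,0,0],[0.5,0.235,-0.95,0,0,0,0],[0.5,0.235,-0.95,0,0,0,0],[0.5,0.235,-0.95,0,0,0,0],[0.5,0.235,-0.95,0,0,0,0],[0.5,0.235,-0.95,0,0,0,0],[0.5,0.235,-0.95,0,0,0,0],[0.5,0.235,-0.95,0,0,0,0],[0.5,0.235,-0.95,0,0,0,0],[0.5,0.235,-0.95,0,0,0,0]],
  ],
)

```text
time_s: 17.47
position: [0.4766, -0.0446, 0.2191]
ee_rot: [-0.0, 1.0, 0.0, -0.0]
force: [0.5, -0.6, -1.3]
width: 0.0596
grip_force: 25.0
```

step_arm(
  steps=[
    [[0.5,0.235,-0.95,0,0,0,0],[0.5,0.235,-0.95,0,0,0,0],[0.5,0.235,-0.95,0,0,0,0],[0.5,0.235,-0.95,0,0,0,0],[0.5,0.235,-0.95,0,0,0,0],[0.5,0.235,-0.95,0,0,0,0],[0.5,0.235,-0.95,0,0,0,0],[0.5,0.235,-0.95,0,0,0,0],[0.5,0.235,-0.6,0,0,0,0],[0.5,0,-0.27,0,0,0,0],[0.5,0,0,0,0,0,0],[0.5,0,0,0,0,0,0],[0.5,0,0,0,0,0,0],[0.5,0,0,0,0,0,0]],
  ],
)

```text
time_s: 18.63
position: [0.4148, -0.2958, 0.2191]
ee_rot: [-0.002, 1.0, 0.0, -0.0]
force: [0.3, -0.1, -1.4]
width: 0.0594
grip_force: 25.0
```

step_arm(
  steps=[
    [[0.5,0,0,0.3,0,0,0],[0.5,0,0,0.8,0,0,0],[0.5,0,0,0.7,0,0,0],[0.5,0,0,0.2,0,0,0],[0.5,0,0,0,0,0,0],[0.5,0,0,0,0,0,0],[0.5,0,0,0,0,0,0],[0.5,0,0,0,0,0,0],[0.5,0,0,0,0,0,0]],
  ],
)

```text
time_s: 19.38
position: [0.4146, -0.2977, 0.1601]
ee_rot: [-0.0, 1.0, -0.0, 0.001]
force: [-0.2, -0.6, -1.6]
width: 0.0594
grip_force: 25.0
```

Run:
```python
from h import *
s=sense();print(s["time_s"],s["position"],s["ee_rot"],s["force"],s["qpos"])
T=tool();C,im=snap("wrist","w8");print(held(C,im,T,.0534))
```

```text
19.3833 [ 0.4146 -0.2977  0.1601] [-0.0002  1.     -0.0003  0.0008] [-0.2095 -0.6444 -1.568 ] [ 0.2006  0.423   0.3709  2.0874 -0.2425  0.6696  2.304 ]
[(np.float32(38.191906), np.float64(0.0015000000000000065), np.float64(0.0)), (np.float32(38.26653), np.float64(0.0005000000000000056), np.float64(0.0)), (np.float32(41.931484), np.float64(0.001000000000000006), np.float64(0.0))]
```

step_arm(
  steps=[
    [[0.5,0.017,0.013,0.1,0,0,0],[0.5,0,0,0.1,0,0,0],[0.5,0,0,0.09,0,0,0],[0.5,0,0,0.06,0,0,0],[0.5,0,0,0,0,0,0],[0.5,0,0,0,0,0,0],[0.5,0,0,0,0,0,0],[0.5,0,0,0,0,0,0]],
  ],
)

```text
time_s: 20.1
position: [0.4139, -0.2972, 0.1489]
ee_rot: [-0.0, 1.0, -0.0, 0.0]
force: [1.9, 0.3, 0.2]
width: 0.0598
grip_force: 25.0
```

step_arm(
  steps=[
    [[0.2,0,0,0,0,0,0],[0.2,0,0,0,0,0,0],[0.2,0,0,0,0,0,0],[0.2,0,0,0,0,0,0],[0.15,0,0,-0.5,0,0,0],[0.1,0,0,-0.9,0,0,0],[0,0,0,-0.9,0,0,0],[0,-0.9,0,-0.3,0,0,0],[0,-0.9,0,0,0,0,0],[0,-0.5,0,0,0,0,0],[0,0,0,0,0,0,0],[0,0,0,0,0,0,0],[0,0,0,0,0,0,0],[0,0,0,0,0,0,0]],
  ],
)

```text
time_s: 21.27
position: [0.481, -0.2973, 0.2264]
ee_rot: [0.001, 1.0, 0.0, -0.001]
force: [-0.0, 0.6, 0.6]
width: 0.0877
grip_force: 0.0
```

Run:
```python
from h import *
s=sense();print(s["time_s"],s["position"],s["ee_rot"],s["force"],s["qpos"])
T=tool();C,im=snap("wrist","w9");np.savez("w9.npz",T=T);print(seat(C,im,[.415,-.297]))
```

```text
21.2667 [ 0.481  -0.2973  0.2264] [ 0.0005  1.      0.0002 -0.0007] [-0.0248  0.5503  0.6179] [ 0.128   0.4048  0.4015  1.9151 -0.2037  0.8626  2.2035]
('level fit', array([ 0.4154, -0.2975]), np.float64(46.05213928222656), 'tilt fit deg', array([ 0.4142, -0.2988]), array([7.8896, 9.2732]), np.float64(51.418880462646484))
```

step_arm(
  steps=[
    [[0,0.03,0.5,0,0,0,0],[0,0.03,0.98,0,0,0,0],[0,0.03,0.98,0,0,0,0],[0,0.03,0.98,0,0,0,0],[0,0.03,0.98,0,0,0,0],[0,0.03,0.98,0,0,0,0],[0,0.03,0.98,0,0,0,0],[0,0.03,0.98,0,0,0,0],[0,0.03,0.98,0,0,0,0],[0,0.03,0.98,0,0,0,0],[0,0.03,0.98,0,0,0,0],[0,0.03,0.98,0,0,0,0],[0,0.03,0.98,0,0,0,0],[0,0.03,0.98,0,0,0,0],[0,0.03,0.98,0,0,0,0],[0,0.03,0.98,0,0,0,0],[0,0.03,0.98,0,0,0,0],[0,0.03,0.98,0.6,0,0,0],[0,0.03,0.98,0.6,0,0,0],[0,0.03,0.98,0.6,0,0,0]],
  ],
)

```text
time_s: 22.98
position: [0.4642, 0.2773, 0.1725]
ee_rot: [0.0, 1.0, 0.0, 0.0]
force: [-0.6, -0.3, 0.2]
width: 0.0881
grip_force: 0.0
```

step_arm(
  steps=[
    [[0,0,0.98,0.38,0,0,0],[0,0,0.5,0,0,0,0],[0,0,0.29,0,0,0,0],[0,0,0,0,0,0,0],[0,0,0,0,0,0,0],[0,0,0,0,0,0,0],[0,0,0,0,0,0,0],[0,0,0,0,0,0,0],[0,0,0,0,0,0,0]],
  ],
)

```text
time_s: 23.73
position: [0.4647, 0.3288, 0.1617]
ee_rot: [0.0, 1.0, 0.0, 0.0]
force: [0.3, 0.5, -0.1]
width: 0.0878
grip_force: 0.0
```

Run:
```python
from h import *
s=sense();print(s["time_s"],s["position"],s["ee_rot"],s["qpos"])
C,im=snap("wrist","w10");G=grad(im)
for c in((.463,.3295),(.5555,.3295)):
  print(proj(C,[[*c,.046]]),gfit(G,C,lambda p:[circ(p,.03,.046)],c,[.003,.003]))
```

```text
23.7333 [0.4647 0.3288 0.1617] [0.0005 1.     0.0001 0.0002] [-0.8565  0.4822  0.1682  1.9387 -0.1165  0.7295  0.9498]
[[324.7335 217.5704]] (array([0.4634, 0.3291]), np.float64(46.048091888427734))
[[324.7751 333.6824]] (array([0.5555, 0.3295]), np.float64(-0.0))
```

step_arm(
  steps=[
    [[0,0.053,0.013,0.3,0,0,0],[0,0,0,0.8,0,0,0],[0,0,0,0.7,0,0,0],[0,0,0,0.25,0,0,0],[0,0,0,0,0,0,0],[0,0,0,0,0,0,0],[0,0,0,0,0,0,0],[0,0,0,0,0,0,0]],
  ],
)

```text
time_s: 24.45
position: [0.4634, 0.3305, 0.1009]
ee_rot: [-0.0, 1.0, 0.001, 0.001]
force: [-0.1, 0.5, 0.5]
width: 0.0879
grip_force: 0.0
```

step_arm(
  steps=[
    [[0,0,-0.045,0.02,0,0,0],[0,0,0,0,0,0,0],[0,0,0,0,0,0,0]],
  ],
)

```text
time_s: 24.7
position: [0.4629, 0.3287, 0.0997]
ee_rot: [-0.0, 1.0, 0.0, 0.0]
force: [-0.1, -0.8, -0.3]
width: 0.0875
grip_force: 0.0
```

step_arm(
  steps=[
    [[0.5,0,0,0,0,0,0],[0.5,0,0,0,0,0,0],[0.5,0,0,0,0,0,0],[0.5,0,0,0,0,0,0],[0.5,0,0,0,0,0,0],[0.5,0,0,0,0,0,0],[0.5,0,0,0,0,0,0]],
  ],
)

```text
time_s: 25.28
position: [0.4628, 0.3288, 0.0992]
ee_rot: [-0.0, 1.0, 0.0, -0.0]
force: [-0.1, 1.0, 0.2]
width: 0.0595
grip_force: 25.0
```

step_arm(
  steps=[
    [[0.5,0,0,-0.5,0,0,0],[0.5,0,0,-0.9,0,0,0],[0.5,0,0,-0.9,0,0,0],[0.5,0,0,-0.9,0,0,0],[0.5,0,0,-0.8,0,0,0],[0.5,-0.04,-0.5,0,0,0,0],[0.5,-0.04,-0.95,0,0,0,0],[0.5,-0.04,-0.95,0,0,0,0],[0.5,-0.04,-0.95,0,0,0,0],[0.5,-0.04,-0.95,0,0,0,0],[0.5,-0.04,-0.95,0,0,0,0],[0.5,-0.04,-0.95,0,0,0,0],[0.5,-0.04,-0.95,0,0,0,0],[0.5,-0.04,-0.95,0,0,0,0],[0.5,-0.04,-0.95,0,0,0,0]],
  ],
)

```text
time_s: 26.53
position: [0.4736, 0.0549, 0.2181]
ee_rot: [0.0, 1.0, -0.0, -0.001]
force: [0.1, 0.2, -2.7]
width: 0.0595
grip_force: 25.0
```

step_arm(
  steps=[
    [[0.5,-0.04,-0.95,0,0,0,0],[0.5,-0.04,-0.95,0,0,0,0],[0.5,-0.04,-0.95,0,0,0,0],[0.5,-0.04,-0.95,0,0,0,0],[0.5,-0.04,-0.95,0,0,0,0],[0.5,-0.04,-0.95,0,0,0,0],[0.5,-0.04,-0.95,0,0,0,0],[0.5,-0.04,-0.95,0,0,0,0],[0.5,-0.04,-0.95,0,0,0,0],[0.5,-0.04,-0.36,0,0,0,0],[0.5,0,0,0,0,0,0],[0.5,0,0,0,0,0,0],[0.5,0,0,0,0,0,0],[0.5,0,0,0,0,0,0]],
  ],
)

```text
time_s: 27.7
position: [0.4869, -0.2084, 0.2188]
ee_rot: [-0.001, 1.0, 0.001, -0.0]
force: [-0.6, 0.5, -2.9]
width: 0.0595
grip_force: 25.0
```

step_arm(
  steps=[
    [[0.5,0,0,0.3,0,0,0],[0.5,0,0,0.8,0,0,0],[0.5,0,0,0.7,0,0,0],[0.5,0,0,0.2,0,0,0],[0.5,0,0,0,0,0,0],[0.5,0,0,0,0,0,0],[0.5,0,0,0,0,0,0],[0.5,0,0,0,0,0,0],[0.5,0,0,0,0,0,0]],
  ],
)

```text
time_s: 28.45
position: [0.4876, -0.2102, 0.1602]
ee_rot: [-0.0, 1.0, -0.0, 0.001]
force: [0.7, 0.3, -2.5]
width: 0.0599
grip_force: 25.0
```

Run:
```python
from h import *
s=sense();print(s["time_s"],s["position"],s["ee_rot"],s["force"],s["qpos"],s["width"])
T=tool();C,im=snap("wrist","w11");print(held(C,im,T,.0533))
```

```text
28.45 [ 0.4876 -0.2102  0.1602] [-0.0002  1.     -0.0002  0.0009] [ 0.6593  0.2925 -2.5225] [ 0.0148  0.448   0.3449  2.0393 -0.2328  0.6891  2.0799] 0.059855210351837565
[(np.float32(37.77112), np.float64(5.204170427930421e-18), np.float64(0.0)), (np.float32(38.253613), np.float64(0.001000000000000006), np.float64(0.0)), (np.float32(41.572838), np.float64(0.0005000000000000056), np.float64(0.0))]
```

step_arm(
  steps=[
    [[0.5,0.033,0,0.1,0,0,0],[0.5,0,0,0.1,0,0,0],[0.5,0,0,0.09,0,0,0],[0.5,0,0,0.06,0,0,0],[0.5,0,0,0,0,0,0],[0.5,0,0,0,0,0,0],[0.5,0,0,0,0,0,0],[0.5,0,0,0,0,0,0]],
  ],
)

```text
time_s: 29.17
position: [0.4863, -0.2103, 0.1489]
ee_rot: [-0.0, 1.0, -0.0, 0.0]
force: [1.4, -1.4, -1.0]
width: 0.06
grip_force: 25.0
```

step_arm(
  steps=[
    [[0.2,0,0,0,0,0,0],[0.2,0,0,0,0,0,0],[0.2,0,0,0,0,0,0],[0.2,0,0,0,0,0,0],[0.15,0,0,-0.5,0,0,0],[0.1,0,0,-0.9,0,0,0],[0,0,0,-0.9,0,0,0],[0,-0.9,0,-0.3,0,0,0],[0,-0.9,0,0,0,0,0],[0,-0.5,0,0,0,0,0],[0,0,0,0,0,0,0],[0,0,0,0,0,0,0],[0,0,0,0,0,0,0],[0,0,0,0,0,0,0]],
  ],
)

```text
time_s: 30.33
position: [0.5536, -0.2104, 0.2264]
ee_rot: [0.0, 1.0, 0.0, -0.001]
force: [0.5, 0.3, -0.6]
width: 0.0877
grip_force: 0.0
```

Run:
```python
from h import *
s=sense();print(s["time_s"],s["position"],s["ee_rot"],s["force"],s["qpos"])
T=tool();C,im=snap("wrist","w12");np.savez("w12.npz",T=T);print(seat(C,im,[.487,-.21]))
print(gfit(grad(im),C,stage,[.4948,-.2897,.0917],[.003,.003,.03]))
```

```text
30.3333 [ 0.5536 -0.2104  0.2264] [ 0.0003  1.      0.0001 -0.0007] [ 0.531   0.2873 -0.6497] [-0.0289  0.4436  0.375   1.8507 -0.2041  0.8863  2.0131]
('level fit', array([ 0.4876, -0.2104]), np.float64(41.38089370727539), 'tilt fit deg', array([ 0.486 , -0.2113]), array([9.9955, 6.7621]), np.float64(46.64208984375))
(array([ 0.4936, -0.2897,  0.1104]), np.float64(182.66116333007812))
```

step_arm(
  steps=[
    [[0,0,0.5,0,0,0,0],[0,0,0.97,0,0,0,0],[0,0,0.97,0,0,0,0],[0,0,0.97,0,0,0,0],[0,0,0.97,0,0,0,0],[0,0,0.97,0,0,0,0],[0,0,0.97,0,0,0,0],[0,0,0.97,0,0,0,0],[0,0,0.97,0,0,0,0],[0,0,0.97,0,0,0,0],[0,0,0.97,0,0,0,0],[0,0,0.97,0,0,0,0],[0,0,0.97,0,0,0,0],[0,0,0.97,0,0,0,0],[0,0,0.97,0,0,0,0],[0,0,0.97,0,0,0,0],[0,0,0.97,0,0,0,0],[0,0,0.97,0,0,0,0],[0,0,0.97,0,0,0,0],[0,0,0,0,0,0,0.5]],
  ],
)

```text
time_s: 32.05
position: [0.5526, 0.3358, 0.2266]
ee_rot: [0.013, 1.0, 0.002, -0.0]
force: [-1.3, -0.1, -0.2]
width: 0.0875
grip_force: 0.0
```

step_arm(
  steps=[
    [[0,0,0,0,0,0,1],[0,0,0,0,0,0,1],[0,0,0,0,0,0,1],[0,0,0,0,0,0,1],[0,0,0,0,0,0,1],[0,0,0,0,0,0,1],[0,0,0,0,0,0,1],[0,0,0,0,0,0,1],[0,0,0,0,0,0,1],[0,0,0,0,0,0,1],[0,0,0,0,0,0,1],[0,0,0,0,0,0,1],[0,0,0,0,0,0,1],[0,0,0,0,0,0,1],[0,0,0,0,0,0,1],[0,0,0,0,0,0,1],[0,0,0,0,0,0,1],[0,0,0,0,0,0,1],[0,0,0,0,0,0,1],[0,0,0,0,0,0,1]],
  ],
)

```text
time_s: 33.72
position: [0.5544, 0.328, 0.2267]
ee_rot: [0.658, 0.753, -0.0, -0.0]
force: [-0.4, 0.7, 0.0]
width: 0.0878
grip_force: 0.0
```

step_arm(
  steps=[
    [[0,0,0,0,0,0,1],[0,0,0,0,0,0,1],[0,0,0,0.5,0,0,0],[0,0,0,0.8,0,0,0],[0,0,0,0.5,0,0,0],[0,0,0,0,0,0,0],[0,0,0,0,0,0,0],[0,0,0,0,0,0,0],[0,0,0,0,0,0,0],[0,0,0,0,0,0,0],[0,0,0,0,0,0,0]],
  ],
)

```text
time_s: 34.63
position: [0.5551, 0.3289, 0.1737]
ee_rot: [0.707, 0.707, 0.001, 0.0]
force: [-0.6, 0.2, -0.1]
width: 0.0875
grip_force: 0.0
```

Run:
```python
from h import *
s=sense();print(s["time_s"],s["position"],s["ee_rot"],s["qpos"]);T=tool();print(T[:3,:3])
C,im=snap("wrist","w13");G=grad(im);np.savez("w13.npz",T=T)
for c in((.5555,.3295),):
  print(proj(C,[[*c,.046]]),gfit(G,C,lambda p:[circ(p,.03,.046)],c,[.003,.003]),held(C,im,T,T[2,3]-.046))
```

```text
34.6333 [0.5551 0.3289 0.1737] [0.707  0.7072 0.0007 0.    ] [-1.0601  0.6449  0.6141  1.7679 -0.4676  0.8773 -0.2349]
[[-0.0004  1.      0.001 ]
 [ 1.      0.0004  0.001 ]
 [ 0.001   0.001  -1.    ]]
[[323.6147 214.6571]] (array([0.5557, 0.3308]), np.float64(42.550411224365234)) [(np.float32(41.276985), np.float64(5.204170427930421e-18), np.float64(0.0005000000000000004)), (np.float32(43.146744), np.float64(0.0005000000000000056), np.float64(0.001)), (np.float32(43.56414), np.float64(0.0005000000000000056), np.float64(0.0005000000000000004))]
```

step_arm(
  steps=[
    [[0,0.03,0.017,0.4,0,0,0],[0,0,0,0.8,0,0,0],[0,0,0,0.8,0,0,0],[0,0,0,0.42,0,0,0],[0,0,0,0,0,0,0],[0,0,0,0,0,0,0],[0,0,0,0,0,0,0],[0,0,0,0,0,0,0]],
  ],
)

```text
time_s: 35.35
position: [0.5562, 0.3299, 0.1015]
ee_rot: [0.707, 0.707, 0.001, 0.0]
force: [-0.4, -0.5, 0.6]
width: 0.088
grip_force: 0.0
```

step_arm(
  steps=[
    [[0,0,-0.02,0.04,0,0,0],[0,0,0,0,0,0,0],[0,0,0,0,0,0,0]],
  ],
)

```text
time_s: 35.6
position: [0.5548, 0.3299, 0.0994]
ee_rot: [0.707, 0.707, 0.0, -0.0]
force: [0.8, 0.1, -0.1]
width: 0.088
grip_force: 0.0
```

step_arm(
  steps=[
    [[0.5,0,0,0,0,0,0],[0.5,0,0,0,0,0,0],[0.5,0,0,0,0,0,0],[0.5,0,0,0,0,0,0],[0.5,0,0,0,0,0,0],[0.5,0,0,0,0,0,0],[0.5,0,0,0,0,0,0]],
  ],
)

```text
time_s: 36.18
position: [0.5548, 0.3296, 0.0989]
ee_rot: [0.707, 0.707, 0.0, 0.0]
force: [0.0, 0.5, 0.1]
width: 0.0592
grip_force: 25.0
```

step_arm(
  steps=[
    [[0.5,0,0,-0.5,0,0,0],[0.5,0,0,-0.9,0,0,0],[0.5,0,0,-0.9,0,0,0],[0.5,0,0,-0.9,0,0,0],[0.5,0,0,-0.8,0,0,0],[0.5,-0.5,-0.073,0,0,0,0],[0.5,-0.98,-0.073,0,0,0,0],[0.5,-0.98,-0.073,0,0,0,0],[0.5,-0.98,-0.073,0,0,0,0],[0.5,-0.98,-0.073,0,0,0,0],[0.5,-0.98,-0.073,0,0,0,0],[0.5,-0.98,-0.073,0,0,0,0],[0.5,-0.98,-0.073,0,0,0,0],[0.5,-0.98,-0.073,0,0,0,0],[0.5,-0.98,-0.073,0,0,0,0],[0.5,-0.98,-0.073,0,0,0,0],[0.5,-0.98,-0.073,0,0,0,0],[0.5,-0.98,-0.073,0,0,0,0]],
  ],
)

```text
time_s: 37.68
position: [0.525, -0.0401, 0.2189]
ee_rot: [0.707, 0.707, -0.0, -0.0]
force: [0.3, -0.6, -2.3]
width: 0.0594
grip_force: 25.0
```

step_arm(
  steps=[
    [[0.5,-0.98,-0.073,0,0,0,0],[0.5,-0.98,-0.073,0,0,0,0],[0.5,-0.98,-0.073,0,0,0,0],[0.5,-0.98,-0.073,0,0,0,0],[0.5,-0.98,-0.073,0,0,0,0],[0.5,-0.98,-0.073,0,0,0,0],[0.5,-0.98,-0.073,0,0,0,0],[0.5,-0.8,-0.073,0,0,0,0],[0.5,-0.4,-0.073,0,0,0,0],[0.5,0,0,0,0,0,0],[0.5,0,0,0,0,0,0],[0.5,0,0,0,0,0,0],[0.5,0,0,0,0,0,0],[0.5,0,0,0,0,0,0],[0.5,0,0,0,0,0,0]],
  ],
)

```text
time_s: 38.93
position: [0.5072, -0.2787, 0.2189]
ee_rot: [0.706, 0.708, 0.0, -0.0]
force: [-0.1, -0.2, -0.9]
width: 0.0592
grip_force: 25.0
```

Run:
```python
from h import *
s=sense();print(s["time_s"],s["position"],s["ee_rot"],s["force"],s["qpos"],s["width"])
T=tool();C,im=snap("wrist","w14");np.savez("w14.npz",T=T);print(held(C,im,T,.0529))
def stage2(p):
    L=[circ(p[:2],.13,.05)]
    for k in (3,):
        a=p[2]+k*np.pi/2;c=p[:2]+.08*np.array([np.cos(a),np.sin(a)]);L+=[circ(c,.032,.064),circ(c,.022,.064)]
    for k in (0,1,2):
        a=p[2]+k*np.pi/2;c=p[:2]+.08*np.array([np.cos(a),np.sin(a)]);L+=[circ(c,.03,.096)]
    return L
x,q=gfit(grad(im),C,stage2,[.4948,-.2897,.0935],[.003,.003,.03]);print(x,q)
for P in stage2(x):cv2.polylines(im,[np.round(proj(C,P)).astype(int)],True,(0,255,0),1)
cv2.imwrite("pics/w14f.png",im)
```

```text
38.9333 [ 0.5072 -0.2787  0.2189] [ 0.7063  0.7079  0.0002 -0.0002] [-0.0817 -0.2241 -0.9299] [-0.1334  0.4977  0.7046  1.9042 -0.4106  0.8879  0.7786] 0.05919763495673744
[(np.float32(34.929268), np.float64(5.204170427930421e-18), np.float64(0.0)), (np.float32(36.89513), np.float64(0.0005000000000000056), np.float64(-0.0005)), (np.float32(37.201298), np.float64(5.204170427930421e-18), np.float64(-0.0005))]
[ 0.495  -0.2902  0.0945] 121.86310577392578
```

View pics/w14f.png

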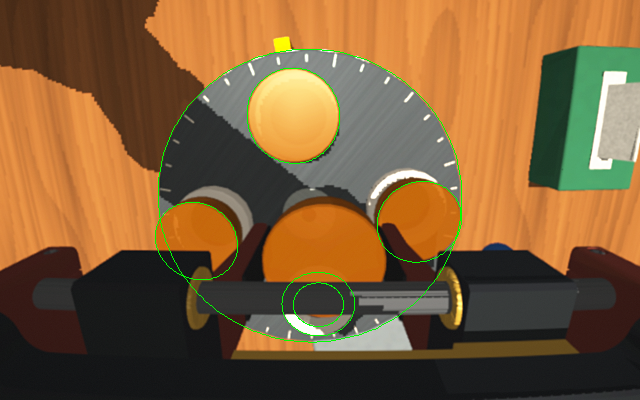

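step_arm(
  steps=[
    [[0.5,-0.6,-0.08,0,0,0,0],[0.5,-0.9,-0.08,0,0,0,0],[0.5,-0.9,0,0,0,0,0],[0.5,-0.63,0,0.2,0,0,0],[0.5,0,0,0.8,0,0,0],[0.5,0,0,0.7,0,0,0],[0.5,0,0,0.26,0,0,0],[0.5,0,0,0,0,0,0],[0.5,0,0,0,0,0,0],[0.5,0,0,0,0,0,0],[0.5,0,0,0,0,0,0],[0.5,0,0,0,0,0,0]],
  ],
)

```text
time_s: 39.98
position: [0.5025, -0.371, 0.1613]
ee_rot: [0.707, 0.707, 0.0, 0.001]
force: [-0.2, 0.4, -1.9]
width: 0.0593
grip_force: 25.0
```

Run:
```python
from h import *
s=sense();print(s["time_s"],s["position"],R.from_quat(s["ee_rot"]).as_matrix(),s["force"])
T=tool();C,im=snap("wrist","w15");np.savez("w15.npz",T=T);print(held(C,im,T,.0529))
a=lambda p,k:p[:2]+.08*np.array([np.cos(p[2]+k*np.pi/2),np.sin(p[2]+k*np.pi/2)])
st=lambda p:[circ(p[:2],.13,.05)]+[circ(a(p,k),.03,.096) for k in(0,1,2)]
print(gfit(grad(im),C,st,[.4948,-.2897,.0935],[.003,.003,.03]))
```

```text
39.9833 [ 0.5025 -0.371   0.1613] [[-0.0008  1.      0.0016]
 [ 1.      0.0008 -0.0008]
 [-0.0008  0.0016 -1.    ]] [-0.1721  0.4077 -1.8852]
[(np.float32(36.089428), np.float64(0.0005000000000000056), np.float64(0.0)), (np.float32(36.967613), np.float64(5.204170427930421e-18), np.float64(-0.0005)), (np.float32(39.246353), np.float64(0.0005000000000000056), np.float64(-0.0005))]
(array([ 0.4953, -0.2901,  0.0937]), np.float64(53.341163635253906))
```

step_arm(
  steps=[
    [[0.5,0.05,-0.01,0.1,0,0,0],[0.5,0,0,0.1,0,0,0],[0.5,0,0,0.1,0,0,0],[0.5,0,0,0.09,0,0,0],[0.5,0,0,0,0,0,0],[0.5,0,0,0,0,0,0],[0.5,0,0,0,0,0,0],[0.5,0,0,0,0,0,0]],
  ],
)

```text
time_s: 40.7
position: [0.5018, -0.3692, 0.1484]
ee_rot: [0.707, 0.707, 0.0, -0.0]
force: [0.7, 0.5, -0.8]
width: 0.0597
grip_force: 25.0
```

step_arm(
  steps=[
    [[0.2,0,0,0,0,0,0],[0.2,0,0,0,0,0,0],[0.2,0,0,0,0,0,0],[0.2,0,0,0,0,0,0],[0.2,0,0,-0.5,0,0,0],[0.1,0,0,-0.9,0,0,0],[0,0,0,-0.9,0,0,0],[0,0,0,-0.9,0,0,0],[0,0,0,-0.9,0,0,0],[0,0.5,0,0,0,0,0],[0,0.95,0,0,0,0,0],[0,0.95,0,0,0,0,0],[0,0.95,0,0,0,0,0],[0,0.95,0,0,0,0,0],[0,0.95,0,0,0,0,0],[0,0.95,0,0,0,0,0],[0,0.95,0,0,0,0,0],[0,0.95,0,0,0,0,0]],
  ],
)

```text
time_s: 42.2
position: [0.5013, -0.1252, 0.2716]
ee_rot: [0.707, 0.707, 0.0, 0.0]
force: [1.4, 0.5, -0.0]
width: 0.0881
grip_force: 0.0
```

step_arm(
  steps=[
    [[0,0,0,0,0,0,0],[0,0,0,0,0,0,0],[0,0,0,0,0,0,0],[0,0,0,0,0,0,0],[0,0,0,0,0,0,0]],
  ],
)

```text
time_s: 42.62
position: [0.5014, -0.1279, 0.2716]
ee_rot: [0.708, 0.706, -0.0, 0.0]
force: [0.3, 0.2, 0.2]
width: 0.0881
grip_force: 0.0
```

Run:
```python
from h import *
s=sense();print(s["time_s"],s["position"],s["ee_rot"],s["qpos"])
T=tool();C,im=snap("wrist","w16");np.savez("w16.npz",T=T)
C,im=snap("top","t16")
v=np.hstack([cv2.imread("pics/w16.png")[:230,:],]);v2=cv2.resize(im[90:310,290:590],(640,469))[:370]
cv2.imwrite("pics/m16.png",np.vstack([v,v2]))
```

```text
42.6167 [ 0.5014 -0.1279  0.2716] [ 0.7079  0.7064 -0.0001  0.0003] [-0.4959  0.3119  0.7646  1.9996 -0.2676  0.9304  0.4042]
```

View pics/m16.png

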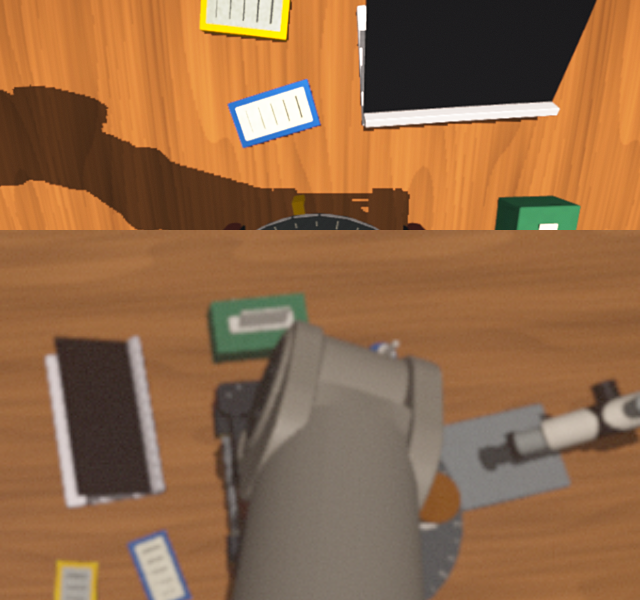

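step_arm(
  steps=[
    [[0,-0.18,0.8,-0.4,0,0,0],[0,-0.18,0.8,-0.4,0,0,0],[0,-0.18,0.8,-0.4,0,0,0],[0,-0.18,0.8,-0.4,0,0,0],[0,0,0.75,-0.4,0,0,0],[0,0,0,0,0,0,0],[0,0,0,0,0,0,0],[0,0,0,0,0,0,0],[0,0,0,0,0,0,0],[0,0,0,0,0,0,0]],
  ],
)

```text
time_s: 43.55
position: [0.619, -0.1481, 0.331]
ee_rot: [0.707, 0.707, -0.0, -0.001]
force: [0.2, 0.7, 0.3]
width: 0.0879
grip_force: 0.0
```

```bash
cat >> h.py <<'E'
def platemask(im,col):
    h=cv2.cvtColor(im,cv2.COLOR_BGR2HSV);H,S,V=h[...,0],h[...,1],h[...,2]
    m=(((H>105)&(H<125)&(S>120)&(V>50)) if col=="blue" else ((H>=24)&(H<34)&(S>120)&(V>60))).astype(np.uint8)
    m=cv2.morphologyEx(m,cv2.MORPH_CLOSE,np.ones((5,5)));n,l,s,c=cv2.connectedComponentsWithStats(m)
    return l,s,c
def box(z0=0,z1=.01):
    q=np.array([[.045,.025],[.045,-.025],[-.045,-.025],[-.045,.025]])
    def f(p):
        a=p[2];r=q@np.array([[np.cos(a),np.sin(a)],[-np.sin(a),np.cos(a)]])+p[:2]
        return np.r_[np.c_[r,[z0]*4],np.c_[r,[z1]*4]]
    return f
def plate(C,im,col,guess,ang):
    l,s,c=platemask(im,col);u=proj(C,[[*guess,.01]])[0];out=[]
    ok=[i for i in range(1,len(s)) if s[i,4]>60 and np.hypot(*(c[i]-u))<120]
    k=min(ok,key=lambda i:np.hypot(*(c[i]-u)))
    pts=np.argwhere(l==k)[:,::-1].astype(np.int32);m=np.zeros(im.shape[:2],np.uint8);cv2.fillPoly(m,[cv2.convexHull(pts)],1)
    g=back(C,c[k],.01)[0][:2];best=max((fit(C,m.astype(float),box(),[*g,ang+d],np.array([.004,.004,.1])) for d in(-.3,0,.3)),key=lambda r:r[1])
    return best,c[k],m.sum()
E
python3 - <<'E'
from h import *
s=sense();print(s["time_s"],s["position"],s["ee_rot"],s["qpos"])
T=tool();C,im=snap("wrist","w17");np.savez("w17.npz",T=T)
for n in("w17","w2","w3"):
    C=cam("wrist",np.load(n+".npz")["T"]);im=cv2.imread(f"pics/{n}.png")
    for col,g,a in(("blue",(.446,-.058),.26),("yellow",(.42,.046),-.13)):
        print(n,col,plate(C,im,col,g,a))
E
```

```text
43.55 [ 0.619  -0.1481  0.331 ] [ 0.7072  0.707  -0.0002 -0.0006] [-0.3882  0.4688  0.7408  1.6572 -0.3408  1.1506  0.4399]
w17 blue ((array([ 0.4469, -0.0565,  0.2659]), np.float64(0.9307059446985556)), array([193.0088,  98.8188]), np.uint64(2918))
w17 yellow ((array([ 0.426 ,  0.074 , -0.1319]), np.float64(0.9249572676014943)), array([168.0711,   8.7414]), np.uint64(957))
w2 blue ((array([ 0.4473, -0.0565,  0.2744]), np.float64(0.9369741611215949)), array([279.1486,  78.552 ]), np.uint64(3020))
w2 yellow ((array([ 0.42  ,  0.0491, -0.1234]), np.float64(0.9606728896695607)), array([364.2077,  55.2778]), np.uint64(3261))
w3 blue ((array([ 0.4469, -0.0556,  0.2752]), np.float64(0.9281282639981903)), array([505.7863,  81.2167]), np.uint64(3026))
w3 yellow ((array([ 0.4198,  0.0564, -0.0849]), np.float64(0.8061846162502126)), array([591.6495,  61.123 ]), np.uint64(2587))
```

```bash
cat >> h.py <<'E'
def slopeT(p):
    "p: ox,oy,yaw -> 4x4 slope frame (origin 24 mm up)"
    c,s=np.cos(np.pi/6),np.sin(np.pi/6);M=np.array([[0,-1,0],[c,0,-s],[s,0,c]],float)
    T=np.eye(4);T[:3,:3]=R.from_euler("z",p[2]).as_matrix()@M;T[:3,3]=[p[0],p[1],.024];return T
def seg(T,a,b,n=80):
    q=np.linspace(a,b,n)/1000.;return q@T[:3,:3].T+T[:3,3]
def slopelines(p):
    T=slopeT(p)
    return [seg(T,(0,-98,14),(0,98,14)),seg(T,(106,-98,0),(106,98,0)),seg(T,(20,-100,0),(104,-100,0)),seg(T,(20,100,0),(104,100,0))]
E
python3 - <<'E'
from h import *
D=[]
for n in("w17","w2","w16"):
    im=cv2.imread(f"pics/{n}.png");im[230:]=0
    D.append((n,cam("wrist",np.load(n+".npz")["T"]),grad(cv2.GaussianBlur(im,(0,0),1))))
def sc(G,C,P):
    u=proj(C,P).astype(np.float32);ok=(u[:,1]<222)&(u[:,1]>2)&(u[:,0]>2)&(u[:,0]<637)
    return cv2.remap(G,u[None,:,0].copy(),u[None,:,1].copy(),cv2.INTER_LINEAR)[0][ok].mean() if ok.sum()>15 else np.nan
def run(DD):
    best=None
    f=lambda p:-np.nansum([sc(G,C,P) for _,C,G in DD for P in slopelines(p)])
    g=[(f((x,y,w)),x,y,w) for x in np.arange(.60,.67,.005) for y in np.arange(-.07,-.02,.004) for w in np.arange(-.15,.16,.03)]
    g.sort();out=[]
    for q in g[:5]:
        x0=np.array(q[1:]);r=minimize(f,x0,method="Nelder-Mead",options=dict(initial_simplex=np.r_[[x0],x0+np.diag([.002,.002,.02])],xatol=1e-5,fatol=1e-3));out.append((r.fun,*r.x))
    out.sort();return out[0]
for DD in(D[:1],D[1:2],D):
    b=run(DD);print([d[0] for d in DD],np.array(b));print([[round(float(sc(G,C,P)),1) for P in slopelines(b[1:])] for _,C,G in DD])
im=cv2.imread("pics/w17.png");C=D[0][1]
for P in slopelines(b[1:]):cv2.polylines(im,[np.round(proj(C,P)).astype(int)],False,(0,255,0),1)
pb=box()((.447,-.0562,.27))[4:];cv2.polylines(im,[np.round(proj(C,pb)).astype(int)],True,(0,0,255),1)
im2=cv2.imread("pics/w2.png");C=D[1][1]
for P in slopelines(b[1:]):cv2.polylines(im2,[np.round(proj(C,P)).astype(int)],False,(0,255,0),1)
cv2.imwrite("pics/fit17.png",np.vstack([im[:235],im2[:235]]))
E
```

```text
['w17'] [-145.9401    0.6424   -0.0425    0.071 ]
[[53.8, nan, 46.5, 45.7]]
['w2'] [-115.624     0.641    -0.0414    0.0666]
[[25.4, 50.5, nan, 39.7]]
['w17', 'w2', 'w16'] [-364.9028    0.6421   -0.042     0.0613]
[[50.7, nan, 47.9, 41.7], [22.2, 51.3, nan, 34.8], [50.4, nan, 24.6, 41.3]]
```

View pics/fit17.png

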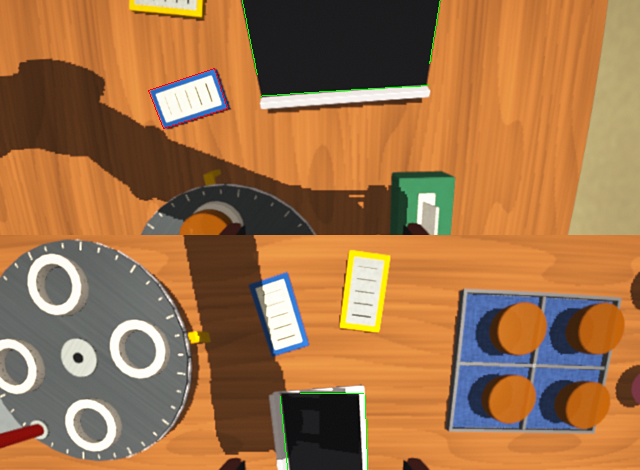

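step_arm(
  steps=[
    [[0,0.51,-0.955,0,0,0,0],[0,0.51,-0.955,0,0,0,0],[0,0.51,-0.955,0,0,0,0],[0,0.51,-0.955,0,0,0,0],[0,0.51,-0.955,0,0,0,0],[0,0.51,-0.955,0,0,0,0],[0,0,0,0.45,0,0,0.97],[0,0,0,0.45,0,0,0.98],[0,0,0,0.45,0,0,0.98],[0,0,0,0.45,0,0,0.98],[0,0,0,0.45,0,0,0.98],[0,0,0,0.45,0,0,0.98],[0,0,0,0.45,0,0,0.98],[0,0,0,0.45,0,0,0.98],[0,0,0,0.45,0,0,0.98],[0,0,0,0.45,0,0,0.98],[0,0,0,0.45,0,0,0.98],[0,0,0,0.45,0,0,0.98],[0,0,0,0.3,0,0,0.98],[0,0,0,0,0,0,0.98]],
  ],
)

```text
time_s: 45.27
position: [0.4468, -0.0561, 0.1591]
ee_rot: [0.954, 0.301, -0.001, -0.0]
force: [-0.2, 0.6, 0.6]
width: 0.088
grip_force: 0.0
```

step_arm(
  steps=[
    [[0,0,0,0,0,0,0.98],[0,0,0,0,0,0,0.98],[0,0,0,0,0,0,0.98],[0,0,0,0,0,0,0.98],[0,0,0,0,0,0,0.98],[0,0,0,0,0,0,0],[0,0,0,0,0,0,0],[0,0,0,0,0,0,0],[0,0,0,0,0,0,0],[0,0,0,0,0,0,0]],
  ],
)

```text
time_s: 46.1
position: [0.4481, -0.0562, 0.1605]
ee_rot: [0.991, 0.136, 0.0, -0.0]
force: [-0.2, -0.4, 0.9]
width: 0.0878
grip_force: 0.0
```

```bash
cat >> h.py <<'E'
def go(target_p,target_R=None):
    "shift (units of 0.03) in tool axes and turn (units of 4 deg) in tool axes to a target"
    T=tool();d=T[:3,:3].T@(np.array(target_p)-T[:3,3])/.03
    r=None if target_R is None else np.degrees(R.from_matrix(T[:3,:3].T@target_R).as_rotvec())/4
    print("TCP",T[:3,3],"shift",d,"turn",r);return d,r
def yawR(y):
    y=np.radians(y);c,s=np.cos(y),np.sin(y);return np.array([[c,s,0],[s,-c,0],[0,0,-1]])
E
python3 - <<'E'
from h import *
s=sense();print(s["time_s"],s["qpos"])
C,im=snap("wrist","w18");print(plate(C,im,"blue",(.447,-.056),.27))
go([.447,-.0562,.082],yawR(15.5))
E
```

```text
46.1 [-0.7358  0.4733  0.9082  2.2384 -0.6005  0.6901 -0.697 ]
((array([ 0.4472, -0.0565,  0.2805]), np.float64(0.9607875030195668)), array([324.3493, 199.2064]), np.uint64(7020))
TCP [ 0.4482 -0.0562  0.1605] shift [-0.038  -0.0097  2.6171] turn [-0.0033 -0.0036  0.029 ]
```

step_arm(
  steps=[
    [[0,-0.04,0,0.6,0,0,-0.1],[0,0,0,0.9,0,0,0],[0,0,0,0.8,0,0,0],[0,0,0,0.25,0,0,0],[0,0,0,0,0,0,0],[0,0,0,0,0,0,0],[0,0,0,0,0,0,0]],
  ],
)

```text
time_s: 46.73
position: [0.4476, -0.0568, 0.0849]
ee_rot: [0.99, 0.139, 0.001, 0.0]
force: [0.6, -1.7, 0.3]
width: 0.0879
grip_force: 0.0
```

step_arm(
  steps=[
    [[0.7,0,0,0,0,0,0],[0.7,0,0,0,0,0,0],[0.7,0,0,0,0,0,0],[0.7,0,0,0,0,0,0],[0.7,0,0,0,0,0,0],[0.7,0,0,0,0,0,0],[0.7,0,0,0,0,0,0],[0.7,0,0,0,0,0,0]],
  ],
)

```text
time_s: 47.4
position: [0.4471, -0.0565, 0.084]
ee_rot: [0.99, 0.139, 0.0, -0.0]
force: [-0.6, 1.1, 2.4]
width: 0.0496
grip_force: 25.0
```

```bash
cat >> h.py <<'E'
SL=(.6422,-.0422,.068)
def place(y,x=.045,lift=0.,dz=.078):
    "TCP pose holding a plate on the slope; dz: TCP above plate underside"
    S=slopeT(SL);Rt=np.c_[S[:3,0],-S[:3,1],-S[:3,2]];return (S@np.array([x,y,lift+dz,1]))[:3],Rt
E
python3 - <<'E'
from h import *
s=sense();print(s["position"],s["width"],s["grip_force"],s["force"])
for l in(.1,.02,0):print(l,place(-.05,.047,l,s["position"][2])[0])
print(place(0)[1])
p,Rt=place(-.05,.047,.1,s["position"][2]);go(p,Rt)
E
```

```text
[ 0.4471 -0.0565  0.084 ] 0.04964206062225346 25.000449120998383 [-0.5943  1.1441  2.3661]
0.1 [ 0.6956 -0.09    0.2069]
0.02 [ 0.6929 -0.0501  0.1376]
0 [ 0.6922 -0.0401  0.1203]
[[-0.0588  0.9977 -0.034 ]
 [ 0.864   0.0679  0.4988]
 [ 0.5    -0.     -0.866 ]]
TCP [ 0.4471 -0.0565  0.084 ] shift [ 7.6565  3.3542 -4.0943] turn [  5.0912   6.2945 -19.0023]
```

step_arm(
  steps=[
    [[0.7,0,0,-0.3,0,0,0],[0.7,0,0,-0.9,0,0,0],[0.7,0,0,-0.9,0,0,0],[0.7,0,0,-0.9,0,0,0],[0.7,0,0,-0.9,0,0,-0.5],[0.7,0,0,-0.6,0,0,-1],[0.7,0,0,0,0,0,-1],[0.7,0,0,0,0,0,-1],[0.7,0,0,0,0,0,-1],[0.7,0,0,0,0,0,-1],[0.7,0,0,0,0,0,-1],[0.7,0,0,0,0,0,-1],[0.7,0,0,0,0,0,-1],[0.7,0,0,0,0,0,-1],[0.7,0,0,0,0,0,-1],[0.7,0,0,0,0,0,-1],[0.7,0,0,0,0,0,-1],[0.7,0,0,0,0,0,-1],[0.7,0,0,0,0,0,-1],[0.7,0,0,0,0,0,-1]],
  ],
)

```text
time_s: 49.07
position: [0.4466, -0.0566, 0.2187]
ee_rot: [0.776, 0.63, -0.0, -0.0]
force: [0.0, -0.5, -0.8]
width: 0.0498
grip_force: 25.0
```

step_arm(
  steps=[
    [[0.7,0,0,0,0,0,-1],[0.7,0,0,0,0,0,-1],[0.7,0,0,0,0,0,-1],[0.7,0,0,0,0,0,-1],[0.7,0,0.5,0,0,0,0],[0.7,-0.2,1,0,0,0.9,0],[0.7,-0.2,1,0,0,0.9,0],[0.7,-0.2,1,0,0,0.9,0],[0.7,-0.2,1,0,0,0.9,0],[0.7,0,1,0,0,0.9,0],[0.7,0,1,0,0,0.9,0],[0.7,0,0.8,0,0,0.9,0],[0.7,0,0.6,0,0,0.9,0],[0.7,0,0,0,0,0.3,0],[0.7,0,0,0,0,0,0],[0.7,0,0,0,0,0,0],[0.7,0,0,0,0,0,0],[0.7,0,0,0,0,0,0],[0.7,0,0,0,0,0,0]],
  ],
)

```text
time_s: 50.65
position: [0.6847, -0.0631, 0.2173]
ee_rot: [0.659, 0.707, 0.177, -0.189]
force: [-0.7, -0.3, -2.0]
width: 0.0497
grip_force: 25.0
```

Run:
```python
from h import *
s=sense();print(s["time_s"],s["qpos"],s["width"],s["force"])
p,Rt=place(-.05,.047,.05,.084);go(p,Rt)
```

```text
50.65 [-0.089   0.698   0.4185  1.5544 -0.8028  1.2645  0.7186] 0.04966165222451694 [-0.7182 -0.2506 -1.9581]
TCP [ 0.6847 -0.0631  0.2173] shift [-0.9698  0.3     1.5096] turn [-0.0106  0.0035  0.0309]
```

step_arm(
  steps=[
    [[0.7,-0.5,0.15,0,0,0,0.03],[0.7,-0.47,0.15,0.3,0,0,0],[0.7,0,0,0.7,0,0,0],[0.7,0,0,0.5,0,0,0],[0.7,0,0,0,0,0,0],[0.7,0,0,0,0,0,0],[0.7,0,0,0,0,0,0],[0.7,0,0,0,0,0,0],[0.7,0,0,0,0,0,0]],
  ],
)

```text
time_s: 51.4
position: [0.6947, -0.0665, 0.1643]
ee_rot: [0.66, 0.706, 0.177, -0.189]
force: [-0.2, -0.2, -0.7]
width: 0.0495
grip_force: 25.0
```

Run:
```python
from h import *
s=sense();print(s["time_s"],s["width"],s["force"])
p,Rt=place(-.05,.047,0,.084);go(p,Rt)
T=tool();C,im=snap("wrist","w20")
# re-check stand edges near: ledge & plate
im[232:]=0;G=grad(cv2.GaussianBlur(im,(0,0),1))
for dx in(-.004,-.002,0,.002,.004):
    for dy in (-.004,-.002,0,.002,.004): print(round(float(np.nanmean([score(G,C,P) for P in slopelines((SL[0]+dx,SL[1]+dy,SL[2]))[1:2]])),1),end=" ")
    print()
```

```text
51.4 0.04949982027769322 [-0.2172 -0.1873 -0.6681]
TCP [ 0.6947 -0.0665  0.1643] shift [ 0.0321 -0.0255  1.7133] turn [ 0.0133  0.0099 -0.004 ]
5.0 2.7 2.7 2.7 2.9 
5.6 2.3 2.4 2.4 2.6 
6.7 2.2 2.2 2.2 2.3 
7.9 2.1 2.1 2.1 2.2 
9.4 1.8 1.8 1.8 1.9
```

step_arm(
  steps=[
    [[0.7,0.13,-0.02,0.4,0,0,0],[0.7,0,0,0.6,0,0,0],[0.7,0,0,0.3,0,0,0],[0.7,0,0,0.2,0,0,0],[0.7,0,0,0.08,0,0,0],[0.7,0,0,0,0,0,0],[0.7,0,0,0,0,0,0],[0.7,0,0,0,0,0,0],[0.7,0,0,0,0,0,0]],
  ],
)

```text
time_s: 52.2
position: [0.6918, -0.0391, 0.1244]
ee_rot: [0.66, 0.706, 0.176, -0.189]
force: [-2.6, -0.5, 3.5]
width: 0.0498
grip_force: 25.0
```

step_arm(
  steps=[
    [[0.7,0,0,0.03,0,0,0],[0.7,0,0,0.03,0,0,0],[0.7,0,0,0.03,0,0,0],[0.7,0,0,0,0,0,0],[0.7,0,0,0,0,0,0]],
  ],
)

```text
time_s: 52.62
position: [0.6917, -0.0391, 0.1244]
ee_rot: [0.66, 0.706, 0.177, -0.189]
force: [-6.5, -3.7, 17.3]
width: 0.05
grip_force: 25.0
```

Run:
```python
from h import *
s=sense();print(s["time_s"],s["width"],s["force"],"tool-frame",tool()[:3,:3].T@s["force"])
p,Rt=place(-.05,.045,0,.084);go(p,Rt)
```

```text
52.6167 0.04996180827251145 [-6.4814 -3.7485 17.2954] tool-frame [  5.797   -6.7197 -16.6262]
TCP [ 0.6917 -0.0391  0.1244] shift [-0.1661  0.0127  0.1013] turn [ 0.0041 -0.0091 -0.0082]
```

step_arm(
  steps=[
    [[0.7,0,0,-0.08,0,0,0],[0.7,0,0,0,0,0,0],[0.7,0,0,0,0,0,0],[0.7,0,0,0,0,0,0]],
  ],
)

```text
time_s: 52.95
position: [0.6922, -0.0394, 0.1242]
ee_rot: [0.66, 0.706, 0.177, -0.189]
force: [-0.6, -1.7, 6.2]
width: 0.0494
grip_force: 25.0
```

step_arm(
  steps=[
    [[0.7,-0.05,0,0,0,0,0],[0.7,-0.05,0,0,0,0,0],[0.7,-0.04,0,0,0,0,0],[0.7,0,0,0,0,0,0],[0.7,0,0,0,0,0,0],[0.7,0,0,0,0,0,0]],
  ],
)

```text
time_s: 53.45
position: [0.6929, -0.042, 0.1228]
ee_rot: [0.659, 0.706, 0.177, -0.189]
force: [-0.1, -1.1, 8.3]
width: 0.0494
grip_force: 25.0
```

Run:
```python
from h import *
s=sense();print(s["time_s"],s["width"],s["force"],"tool-frame",tool()[:3,:3].T@s["force"],s["torque"])
p,Rt=place(-.05,.045,0,.084);go(p,Rt)
```

```text
53.45 0.049438217162803166 [-0.149  -1.0568  8.2747] tool-frame [ 3.2415 -0.2134 -7.6849] [0.2105 0.3315 0.0682]
TCP [ 0.6929 -0.042   0.1228] shift [-0.0533 -0.0185  0.1046] turn [ 0.0119 -0.0157  0.0028]
```

step_arm(
  steps=[
    [[0.7,-0.03,0,0,0,0,0],[0.7,-0.03,0,0,0,0,0],[0.7,0,0,0,0,0,0],[0.7,0,0,0,0,0,0],[0.7,0,0,0,0,0,0]],
  ],
)

```text
time_s: 53.87
position: [0.6931, -0.0433, 0.122]
ee_rot: [0.659, 0.706, 0.178, -0.189]
force: [-1.0, -0.6, 8.9]
width: 0.0493
grip_force: 25.0
```

```bash
cat > st.py <<'E'
from h import *
import sys
s=sense();print(s["time_s"],s["width"],"tool-frame",tool()[:3,:3].T@s["force"],s["torque"])
p,Rt=place(float(sys.argv[1]),.045,0,.084);go(p,Rt)
E
python3 st.py -.05
```

```text
53.8667 0.049319905965926066 tool-frame [ 4.0287 -1.0094 -7.9608] [0.2801 0.3003 0.0625]
TCP [ 0.6931 -0.0433  0.122 ] shift [-0.0013 -0.0233  0.1053] turn [ 0.0147 -0.0197  0.0061]
```

step_arm(
  steps=[
    [[0.7,-0.03,0,0,0,0,0],[0.7,-0.03,0,0,0,0,0],[0.7,0,0,0,0,0,0],[0.7,0,0,0,0,0,0],[0.7,0,0,0,0,0,0]],
  ],
)

```text
time_s: 54.28
position: [0.6932, -0.0449, 0.121]
ee_rot: [0.659, 0.706, 0.178, -0.189]
force: [0.9, -0.5, 7.7]
width: 0.0497
grip_force: 25.0
```

```bash
python3 st.py -.05
```

```text
54.2833 0.04968152000235001 tool-frame [ 3.3317  0.9018 -6.927 ] [0.2936 0.2647 0.008 ]
TCP [ 0.6932 -0.0449  0.121 ] shift [ 0.0593 -0.0245  0.1037] turn [ 0.0162 -0.0189  0.0051]
```

step_arm(
  steps=[
    [[0.7,-0.03,0,0,0,0,0],[0.7,-0.03,0,0,0,0,0],[0.7,0,0,0,0,0,0],[0.7,0,0,0,0,0,0],[0.7,0,0,0,0,0,0]],
  ],
)

```text
time_s: 54.7
position: [0.6934, -0.0465, 0.1202]
ee_rot: [0.659, 0.706, 0.178, -0.189]
force: [-0.0, -0.4, 7.5]
width: 0.0499
grip_force: 25.0
```

```bash
python3 st.py -.05
```

```text
54.7 0.04987071048575238 tool-frame [ 3.4525 -0.044  -6.7179] [ 0.2786  0.2775 -0.0008]
TCP [ 0.6934 -0.0465  0.1202] shift [ 0.1204 -0.0262  0.1052] turn [ 0.0179 -0.0177  0.0059]
```

step_arm(
  steps=[
    [[0.7,-0.03,0,0,0,0,0],[0.7,-0.03,0,0,0,0,0],[0.7,0,0,0,0,0,0],[0.7,0,0,0,0,0,0],[0.7,0,0,0,0,0,0]],
  ],
)

```text
time_s: 55.12
position: [0.6935, -0.048, 0.1193]
ee_rot: [0.659, 0.706, 0.178, -0.189]
force: [0.4, -0.8, 8.3]
width: 0.0499
grip_force: 25.0
```

```bash
python3 st.py -.05
```

```text
55.1167 0.049856503191737504 tool-frame [ 3.444   0.3222 -7.5665] [0.2639 0.2326 0.0395]
TCP [ 0.6935 -0.048   0.1193] shift [ 0.179  -0.0271  0.1048] turn [ 0.0186 -0.0182  0.0067]
```

```bash
cat > up.py <<'E'
from h import *
import sys
T=tool();C,im=snap("wrist","wu"+sys.argv[1]);K,k,W=C
M=camera_info("wrist")["mount"];Ct=(K,k,M)     # tool frame as world
l,s,c=platemask(im,sys.argv[2]);ok=[i for i in range(1,len(s)) if s[i,4]>80];print(s[ok],c[ok])
h=cv2.cvtColor(im,cv2.COLOR_BGR2HSV)
for col in range(270,400,13):
    b=[r for r in range(0,275) if any(l[r,col]==i for i in ok)]
    if b:print(col,b[0],"tool xy at depth .074/.077:",back(Ct,(col,b[0]),.074)[0][:2],back(Ct,(col,b[0]),.077)[0][:2])
# predicted board upper edge / ledge pixel columns
S=slopeT(SL);print("pred top edge",proj(C,seg(S,(106,-98,0),(106,98,0),5)))
g=grad(im)[:235,:]
for col in(250,290,330,370,410):
    r=np.argsort(g[:,col])[-8:];print(col,sorted(r.tolist()),[tuple(int(v) for v in im[q,col]) for q in sorted(r)[::3]])
E
python3 up.py 1 blue
```

```text
[[  54    0   83   26 1877]
 [ 139    0   91   30 2356]
 [ 275  160   99  122 4168]
 [ 283  315   82    1   82]] [[ 95.1422  12.1987]
 [185.4486  13.6278]
 [323.8882 204.9513]
 [323.5    315.    ]]
283 160 tool xy at depth .074/.077: [ 0.0472 -0.0203] [ 0.0467 -0.0207]
296 160 tool xy at depth .074/.077: [ 0.0471 -0.0137] [ 0.0467 -0.014 ]
309 160 tool xy at depth .074/.077: [ 0.0471 -0.0071] [ 0.0467 -0.0072]
322 160 tool xy at depth .074/.077: [ 0.0471 -0.0005] [ 0.0467 -0.0005]
335 160 tool xy at depth .074/.077: [0.0471 0.0061] [0.0467 0.0062]
348 160 tool xy at depth .074/.077: [0.0471 0.0127] [0.0467 0.0129]
361 160 tool xy at depth .074/.077: [0.0471 0.0193] [0.0467 0.0197]
pred top edge [[410.6714 121.3951]
 [319.4752 121.068 ]
 [228.3316 121.4369]
 [139.7791 122.5038]
 [ 56.3675 124.2703]]
250 [28, 41, 42, 130, 131, 132, 133, 134] [(64, 135, 220), (67, 140, 226), (36, 44, 66)]
290 [132, 176, 229, 230, 231, 232, 233, 234] [(48, 91, 157), (222, 242, 251), (211, 219, 221)]
330 [132, 176, 193, 194, 197, 220, 222, 223] [(47, 74, 123), (98, 116, 123), (79, 92, 99)]
370 [132, 226, 227, 228, 229, 230, 231, 232] [(43, 68, 110), (100, 59, 32), (91, 53, 27)]
410 [199, 200, 202, 203, 204, 205, 206, 207] [(38, 58, 99), (46, 82, 139), (47, 86, 145)]
```

Run:
```python
from h import *
def sc(G,C,P):
    u=proj(C,P).astype(np.float32);return cv2.remap(G,u[None,:,0].copy(),u[None,:,1].copy(),cv2.INTER_LINEAR)[0].mean()
def run(fn,p0,dz=0):
    f=lambda p:-sum(sc(G,C,P+[0,0,dz]) for C,G in fn for P in slopelines(p))
    b=min(((f((p0[0]+x,p0[1]+y,p0[2]+w)),p0[0]+x,p0[1]+y,p0[2]+w) for x in np.arange(-.012,.013,.003) for y in np.arange(-.012,.013,.003) for w in np.arange(-.06,.07,.02)))
    x0=np.array(b[1:]);r=minimize(f,x0,method="Nelder-Mead",options=dict(initial_simplex=np.r_[[x0],x0+np.diag([.002,.002,.02])]));return r.x,-r.fun
I={n:(cam(n),grad(cv2.imread(f"pics/{n}0.png"))) for n in("top","side")}
print("top",run([I["top"]],SL));print("side",run([I["side"]],SL))
T=np.load("w17.npz")["T"];
# now: tilted wrist view, fit upper edge + side edges
T=tool();C,im=snap("wrist");im[235:]=0;G=grad(im)
for dy in np.arange(-.012,.005,.001):
    L=slopelines((SL[0],SL[1]+dy,SL[2]));print(round(dy,3),[round(float(sc(G,C,seg(slopeT((SL[0],SL[1]+dy,SL[2])),(106,0,0),(106,98,0)))),1)],end=" ")
# blue plate and arm in top/side now
for n in("top","side"):
    C,im=snap(n);l,s,c=platemask(im,"blue");print(n,[(s[i,4],c[i]) for i in range(1,len(s)) if s[i,4]>15])
    print(proj(C,[tool()@np.array([0,0,.08,1])][0][:3]))
```

```text
top (array([ 0.642 , -0.0492,  0.0806]), np.float64(111.11042785644531))
side (array([ 0.644 , -0.0496,  0.0708]), np.float64(227.14801025390625))
-0.012 [1.8] -0.011 [1.6] -0.01 [1.3] -0.009 [1.2] -0.008 [13.1] -0.007 [57.8] -0.006 [40.1] -0.005 [7.0] -0.004 [5.3] -0.003 [5.2] -0.002 [5.2] -0.001 [5.2] 0.0 [5.2] 0.001 [5.2] 0.002 [5.4] 0.003 [5.5] 0.004 [5.4] top [(np.int32(38), array([466.1316, 151.8158]))]
[[338.01   157.2398]]
side [(np.int32(2314), array([282.1776, 161.2204])), (np.int32(74), array([364.6622, 230.527 ])), (np.int32(216), array([390.3009, 352.4213]))]
[[360.1136 217.0053]]
```

step_arm(
  steps=[
    [[0.7,-0.04,0,0,0,0,0],[0.7,-0.03,0,0,0,0,0],[0.7,0,0,0,0,0,0],[0.7,0,0,0,0,0,0],[0.7,0,0,0,0,0,0]],
  ],
)

```text
time_s: 55.73
position: [0.6936, -0.0491, 0.1186]
ee_rot: [0.659, 0.706, 0.178, -0.19]
force: [-0.4, -0.5, 10.2]
width: 0.0498
grip_force: 25.0
```

```bash
sed -i 's/^SL=.*/SL=(.6422,-.0488,.068)/' h.py; python3 st.py -.05
```

```text
55.7333 0.04980740074830226 tool-frame [ 4.7319 -0.44   -9.0438] [0.678  0.3644 0.0419]
TCP [ 0.6936 -0.0491  0.1186] shift [ 0.034  -0.0424 -0.0055] turn [ 0.0132 -0.0375  0.0138]
```

step_arm(
  steps=[
    [[0.7,-0.03,0,0,0,0,0],[0.7,-0.03,0,0,0,0,0],[0.7,0,0,0,0,0,0],[0.7,0,0,0,0,0,0],[0.7,0,0,0,0,0,0]],
  ],
)

```text
time_s: 56.15
position: [0.6937, -0.0493, 0.1185]
ee_rot: [0.658, 0.706, 0.179, -0.191]
force: [-2.6, 3.5, 13.7]
width: 0.0494
grip_force: 25.0
```

```bash
python3 st.py -.05
```

```text
56.15 0.049417301222146555 tool-frame [ 10.059   -2.3076 -10.0324] [1.5133 0.7542 0.1338]
TCP [ 0.6937 -0.0493  0.1185] shift [ 0.0415 -0.0451 -0.0063] turn [ 0.004  -0.076   0.0284]
```

step_arm(
  steps=[
    [[0.7,0.05,0,-0.04,0,0,0],[0.7,0,0,0,0,0,0],[0.3,0,0,0,0,0,0],[0.25,0,0,0,0,0,0],[0.25,0,0,0,0,0,0],[0.25,0,0,0,0,0,0],[0.25,0,0,-0.3,0,0,0],[0.2,0,0,-0.9,0,0,0],[0.1,0,0,-0.9,0,0,0],[0.1,-0.4,0,-0.9,0,0,0],[0,-0.8,0,-0.5,0,0,0],[0,-0.8,0,0,0,0,0],[0,-0.5,0,0,0,0,0],[0,0,0,0,0,0,0],[0,0,0,0,0,0,0],[0,0,0,0,0,0,0],[0,0,0,0,0,0,0],[0,0,0,0,0,0,0]],
  ],
)

```text
time_s: 57.65
position: [0.701, -0.1666, 0.1718]
ee_rot: [0.659, 0.706, 0.177, -0.19]
force: [0.7, -0.0, -0.6]
width: 0.0879
grip_force: 0.0
```

```bash
cat >> h.py <<'E'
def slopeplate(C,im,col,y,sl=None):
    "fit plate on the slope: x,y (m, slope frame), angle deg"
    S=slopeT(SL if sl is None else sl);l,s,c=platemask(im,col);u=proj(C,(S@np.array([.045,y,.01,1]))[:3])[0]
    ok=[i for i in range(1,len(s)) if s[i,4]>60];k=min(ok,key=lambda i:np.hypot(*(c[i]-u)))
    pts=np.argwhere(l==k)[:,::-1].astype(np.int32);m=np.zeros(im.shape[:2],np.uint8);cv2.fillPoly(m,[cv2.convexHull(pts)],1)
    b=box();f=lambda p:b(p)@S[:3,:3].T+S[:3,3]
    x,q=fit(C,m.astype(float),f,[.045,y,0.0],np.array([.004,.004,.1]));return x[:2],np.degrees(x[2]),q,c[k],s[k]
def slopefit(C,im,p0,zmax=235):
    G=grad(im);G[zmax:]=0
    def sc(P):
        u=proj(C,P).astype(np.float32);ok=(u[:,1]<zmax-5)&(u[:,1]>2)&(u[:,0]>2)&(u[:,0]<637)
        return cv2.remap(G,u[None,:,0].copy(),u[None,:,1].copy(),cv2.INTER_LINEAR)[0][ok].mean() if ok.sum()>15 else 0
    f=lambda p:-sum(sc(P) for P in slopelines(p))
    b=min((f((p0[0]+x,p0[1]+y,p0[2]+w)),p0[0]+x,p0[1]+y,p0[2]+w) for x in np.arange(-.008,.0081,.002) for y in np.arange(-.008,.0081,.002) for w in np.arange(-.03,.031,.01))
    x0=np.array(b[1:]);r=minimize(f,x0,method="Nelder-Mead",options=dict(initial_simplex=np.r_[[x0],x0+np.diag([.002,.002,.02])]));return r.x,[round(float(sc(P)),1) for P in slopelines(r.x)]
E
cat > look.py <<'E'
from h import *
import sys
s=sense();T=tool();print(s["time_s"],s["position"],s["ee_rot"],s["force"],s["width"])
C,im=snap("wrist","wl"+sys.argv[1]);np.savez("wl"+sys.argv[1]+".npz",T=T)
p,q=slopefit(C,im,SL);print("slope",p,q)
for col,y in zip(sys.argv[2::2],sys.argv[3::2]):print(col,slopeplate(C,im,col,float(y),p))
E
python3 look.py 1 blue -.05
```

```text
57.65 [ 0.701  -0.1666  0.1718] [ 0.6587  0.7063  0.1767 -0.1898] [ 0.7228 -0.0101 -0.6054] 0.08789833552319336
slope [ 0.6423 -0.0478  0.0686] [50.3, 40.3, 52.0, 53.8]
blue (array([ 0.0448, -0.0511]), np.float64(0.025790609036808274), np.float64(0.9827433685951776), array([324.5517, 101.2539]), array([ 293,   48,   64,  114, 2536], dtype=int32))
```

step_arm(
  steps=[
    [[0,0,0,-0.5,0,-0.94,0],[0,0,0,-0.5,0,-0.94,0],[0,0,0,-0.5,0,-0.94,0],[0,0,0,-0.5,0,-0.94,0],[0,0,0,-0.5,0,-0.94,0],[0,0,0,-0.5,0,-0.94,0],[0,0,0,-0.5,0,-0.94,0],[0,0,0,-0.5,0,-0.94,0],[0,0.75,-0.95,0,0,0,0],[0,0.75,-0.95,0,0,0,0],[0,0.75,-0.95,0,0,0,0],[0,0.75,-0.95,0,0,0,0],[0,0.75,-0.95,0,0,0,0],[0,0.75,-0.95,0,0,0,0],[0,0.75,-0.95,0,0,0,0],[0,0.75,-0.95,0,0,0,0],[0,0.75,-0.95,0,0,0,0],[0,0,0,0,0,0,-1],[0,0,0,0,0,0,-1],[0,0,0,0,0,0,-1]],
  ],
)

```text
time_s: 59.37
position: [0.4328, -0.0167, 0.2854]
ee_rot: [0.6, 0.8, 0.0, -0.0]
force: [0.5, -0.3, -0.3]
width: 0.0875
grip_force: 0.0
```

step_arm(
  steps=[
    [[0,0,0,0,0,0,-1],[0,0,0,0,0,0,-1],[0,0,0,0,0,0,-1],[0,0,0,0,0,0,-1],[0,0,0,0,0,0,-1],[0,0,0,0,0,0,-1],[0,0,0,0,0,0,-1],[0,0,0,0,0,0,-1],[0,0,0,0,0,0,-1],[0,0,0,0,0,0,-1],[0,0,0,0,0,0,-1],[0,0,0,0,0,0,-1],[0,0,0,0,0,0,-1],[0,0,0,0,0,0,-1],[0,0,0,0,0,0,-1],[0,0,0,0,0,0,-1],[0,0,0,0,0,0,-0.7],[0,0,0,0,0,0,0],[0,0,0,0,0,0,0],[0,0,0,0,0,0,0]],
  ],
)

```text
time_s: 61.03
position: [0.4334, -0.0179, 0.2851]
ee_rot: [0.064, 0.998, -0.001, -0.0]
force: [-0.1, 0.4, -0.2]
width: 0.0878
grip_force: 0.0
```

Run:
```python
from h import *
s=sense();print(s["time_s"],s["qpos"])
go([.42,.049,.16],yawR(173))
C,im=snap("wrist","w21");np.savez("w21.npz",T=tool());print(plate(C,im,"yellow",(.42,.049),-.12))
```

```text
61.0333 [-0.7342  0.091   0.6823  2.1559 -0.0711  0.9169  1.4313]
TCP [ 0.4334 -0.0179  0.2851] shift [0.7266 2.1576 4.1675] turn [-0.0153 -0.0073 -0.0972]
((array([ 0.4348,  0.0772, -0.1262]), np.float64(0.9277374777927442)), array([403.9026, 164.0906]), np.uint64(3252))
```

step_arm(
  steps=[
    [[0,0.09,0.79,0.7,0,0,-0.1],[0,0.09,0.79,0.7,0,0,0],[0,0.09,0.79,0.7,0,0,0],[0,0.09,0.79,0.7,0,0,0],[0,0,0,0.7,0,0,0],[0,0,0,0,0,0,0],[0,0,0,0,0,0,0],[0,0,0,0,0,0,0],[0,0,0,0,0,0,0],[0,0,0,0,0,0,0]],
  ],
)

```text
time_s: 61.92
position: [0.4349, 0.0768, 0.181]
ee_rot: [0.061, 0.998, -0.0, 0.001]
force: [-1.1, 0.4, 0.6]
width: 0.0879
grip_force: 0.0
```

Run:
```python
from h import *
s=sense();print(s["time_s"])
C,im=snap("wrist","w22");np.savez("w22.npz",T=tool());b=plate(C,im,"yellow",(.4348,.0772),-.12);print(b)
p=b[0][0];go([p[0],p[1],.083],yawR(180+np.degrees(p[2])))
```

```text
61.9167
((array([ 0.434 ,  0.0776, -0.0669]), np.float64(0.30732826474517183)), array([321.6301, 155.1164]), np.uint64(1946))
TCP [0.4348 0.0769 0.1808] shift [0.0302 0.0212 3.2604] turn [-0.0031  0.0132 -0.7888]
```

Run:
```python
from h import *
T=np.load("w22.npz")["T"];C=cam("wrist",T);im=cv2.imread("pics/w22.png")
h=cv2.cvtColor(im,cv2.COLOR_BGR2HSV);H,S,V=[h[...,i].astype(int) for i in range(3)]
m=((H>=23)&(H<36)&(S>140)&(V>40)).astype(np.uint8);m[240:]=0
n,l,s,c=cv2.connectedComponentsWithStats(m);print([(s[i].tolist(),c[i].round()) for i in range(1,n) if s[i,4]>40])
ok=[i for i in range(1,n) if s[i,4]>40 and 230<c[i][0]<420]
pts=np.argwhere(np.isin(l,ok))[:,::-1].astype(np.int32);M=np.zeros(im.shape[:2],np.uint8);hl=cv2.convexHull(pts);cv2.fillPoly(M,[hl],1)
print(cv2.minAreaRect(hl),M.sum())
for y in(.0772,.0772-.005):
  print(fit(C,M.astype(float),box(),[.4348,y,-.126],np.array([.004,.004,.1])))
print(proj(C,box()((.4348,.0772,-.126))[4:]))
```

```text
[([293, 145, 61, 35, 853], array([321., 155.]))]
((323.0, 162.0), (34.0, 60.0), 90.0) 1955
(array([ 0.4347,  0.0771, -0.103 ]), np.float64(0.31018703823243976))
(array([ 0.4349,  0.0762, -0.1248]), np.float64(0.3102426716473553))
[[352.0562 248.0436]
 [295.5686 247.8702]
 [293.4592 145.1881]
 [355.0154 145.4204]]
```

step_arm(
  steps=[
    [[0,0,0.01,0.6,0,0,0.05],[0,0,0,0.9,0,0,0],[0,0,0,0.9,0,0,0],[0,0,0,0.6,0,0,0],[0,0,0,0.22,0,0,0],[0,0,0,0,0,0,0],[0,0,0,0,0,0,0],[0,0,0,0,0,0,0]],
  ],
)

```text
time_s: 62.63
position: [0.4349, 0.0774, 0.0843]
ee_rot: [0.062, 0.998, -0.0, 0.0]
force: [-0.7, 1.2, -0.0]
width: 0.0875
grip_force: 0.0
```

step_arm(
  steps=[
    [[0.7,0,0,0,0,0,0],[0.7,0,0,0,0,0,0],[0.7,0,0,0,0,0,0],[0.7,0,0,0,0,0,0],[0.7,0,0,0,0,0,0],[0.7,0,0,0,0,0,0],[0.7,0,0,0,0,0,0],[0.7,0,0,0,0,0,0]],
  ],
)

```text
time_s: 63.3
position: [0.4341, 0.0773, 0.0832]
ee_rot: [0.062, 0.998, -0.001, -0.0]
force: [-0.9, -0.5, 2.7]
width: 0.0497
grip_force: 25.0
```

step_arm(
  steps=[
    [[0.7,0,0,-0.3,0,0,0],[0.7,0,0,-0.9,0,0,0],[0.7,0,0,-0.9,0,0,0],[0.7,0,0,-0.9,0,0,0],[0.7,0,0,-0.9,0,0,0.75],[0.7,0,0,-0.9,0,0,1],[0.7,0,0,0,0,0,1],[0.7,0,0,0,0,0,1],[0.7,0,0,0,0,0,1],[0.7,0,0,0,0,0,1],[0.7,0,0,0,0,0,1],[0.7,0,0,0,0,0,1],[0.7,0,0,0,0,0,1],[0.7,0,0,0,0,0,1],[0.7,0,0,0,0,0,1],[0.7,0,0,0,0,0,1],[0.7,0,0,0,0,0,1],[0.7,0,0,0,0,0,1],[0.7,0,0,0,0,0,1],[0.7,0,0,0,0,0,1]],
  ],
)

```text
time_s: 64.97
position: [0.4339, 0.0774, 0.2275]
ee_rot: [0.576, 0.817, -0.001, -0.0]
force: [-0.6, 0.0, -0.1]
width: 0.0495
grip_force: 25.0
```

step_arm(
  steps=[
    [[0.7,0,0,0,0,0,1],[0.7,0,0,0,0,0,1],[0.7,0,0,0,0,0,1],[0.7,0,0,0,0,0,1],[0.7,-0.7,0.5,0,0,0,0],[0.7,-0.9,0.9,0,0,0,0],[0.7,-0.9,0.9,0,0,0,0],[0.7,-0.9,0.9,0,0,0,0],[0.7,-0.9,0.9,0,0,0,0],[0.7,0,0.5,0,0,0.9,0],[0.7,0,0.5,0,0,0.9,0],[0.7,0,0,0,0,0.9,0],[0.7,0,0,0,0,0.9,0],[0.7,0,0,0,0,0.9,0],[0.7,0,0,0,0,0.9,0],[0.7,0,0,0,0,0.9,0],[0.7,0,0,0,0,0.9,0],[0.7,0,0,0,0,0.3,0],[0.7,0,0,0,0,0,0],[0.7,0,0,0,0,0,0]],
  ],
)

```text
time_s: 66.63
position: [0.5955, -0.0409, 0.2272]
ee_rot: [0.66, 0.706, 0.175, -0.189]
force: [-0.6, -0.1, -0.9]
width: 0.0499
grip_force: 25.0
```

step_arm(
  steps=[
    [[0.7,0,0,0,0,0,0],[0.7,0,0,0,0,0,0],[0.7,0,0,0,0,0,0]],
  ],
)

```text
time_s: 66.88
position: [0.5957, -0.04, 0.2274]
ee_rot: [0.659, 0.706, 0.176, -0.189]
force: [-0.1, 1.9, -0.2]
width: 0.0497
grip_force: 25.0
```

```bash
sed -i 's/^SL=.*/SL=(.6423,-.0482,.0686)/' h.py
python3 - <<'E'
from h import *
s=sense();print(s["time_s"],s["qpos"],s["width"],s["force"])
p,Rt=place(.05,.052,.03,.0833);go(p,Rt)
E
python3 up.py 2 yellow | head -12
```

```text
66.8833 [-0.2466  0.5807  0.5812  1.7987 -0.8566  1.2269  0.819 ] 0.04966499211218636 [-0.1026  1.8897 -0.1972]
TCP [ 0.5957 -0.04    0.2274] shift [-1.9818 -0.135   1.9099] turn [-0.0131  0.0264  0.0008]
[] []
pred top edge [[490.0749 205.9853]
 [434.3192 206.0686]
 [377.378  206.1174]
 [319.8764 206.1316]
 [262.4385 206.1114]]
250 [37, 40, 41, 42, 107, 108, 113, 114] [(67, 70, 72), (145, 89, 63), (28, 46, 74)]
290 [177, 228, 229, 230, 231, 232, 233, 234] [(83, 166, 203), (125, 172, 200), (119, 166, 196)]
330 [46, 120, 121, 176, 177, 178, 221, 223] [(72, 46, 36), (0, 175, 231), (92, 101, 102)]
370 [227, 228, 229, 230, 231, 232, 233, 234] [(8, 110, 153), (7, 94, 135), (6, 85, 122)]
410 [16, 17, 18, 19, 69, 205, 206, 225] [(42, 85, 144), (27, 30, 40), (26, 39, 66)]
```

Run:
```python
from h import *
im=cv2.imread("pics/wu2.png");h=cv2.cvtColor(im,cv2.COLOR_BGR2HSV)
M=camera_info("wrist");Ct=(M["camera_matrix"],M["k1"],M["mount"])
for c in range(270,385,12):
    r=[r for r in range(150,260) if 18<h[r,c,0]<36 and h[r,c,1]>180 and h[r,c,2]>60]
    if r:print(c,r[0],back(Ct,(c,r[0]),.0735)[0][:2])
p,Rt=place(.05,.058,.02,.0833);go(p,Rt)
```

```text
282 162 [ 0.0462 -0.0208]
294 162 [ 0.0462 -0.0147]
306 162 [ 0.0462 -0.0086]
318 162 [ 0.0462 -0.0025]
330 162 [0.0462 0.0036]
342 162 [0.0462 0.0096]
354 162 [0.0462 0.0157]
366 162 [0.0462 0.0218]
TCP [ 0.5957 -0.0401  0.2274] shift [-1.7774 -0.1339  2.2434] turn [-0.0122  0.0249 -0.0023]
```

step_arm(
  steps=[
    [[0.7,-0.6,-0.05,0,0,0,0],[0.7,-0.8,-0.085,0.2,0,0,0],[0.7,-0.6,0,0.6,0,0,0],[0.7,0,0,0.8,0,0,0],[0.7,0,0,0.5,0,0,0],[0.7,0,0,0.3,0,0,0],[0.7,0,0,0.2,0,0,0],[0.7,0,0,0,0,0,0],[0.7,0,0,0,0,0,0],[0.7,0,0,0,0,0,0],[0.7,0,0,0,0,0,0]],
  ],
)

```text
time_s: 67.85
position: [0.5929, -0.0547, 0.1307]
ee_rot: [0.66, 0.706, 0.176, -0.188]
force: [0.4, -0.4, -1.2]
width: 0.0498
grip_force: 25.0
```

```bash
python3 st.py .05
```

```text
67.85 0.04981807734044777 tool-frame [-0.9846  0.3856  0.7784] [-0.6217 -0.0051 -0.0208]
TCP [ 0.5929 -0.0547  0.1307] shift [-0.1875 -0.0099  0.3308] turn [ 0.0175  0.0287 -0.0128]
```

step_arm(
  steps=[
    [[0.7,0,0,0.1,0,0.02,0],[0.7,0,0,0.1,0,0,0],[0.7,0,0,0.07,0,0,0],[0.7,0,0,0.03,0,0,0],[0.7,0,0,0,0,0,0],[0.7,0,0,0,0,0,0]],
  ],
)

```text
time_s: 68.35
position: [0.592, -0.0497, 0.122]
ee_rot: [0.66, 0.706, 0.176, -0.19]
force: [-1.9, -0.7, 3.0]
width: 0.0493
grip_force: 25.0
```

step_arm(
  steps=[
    [[0.7,0,0,0.03,0,0,0],[0.7,0,0,0,0,0,0],[0.7,0,0,0,0,0,0],[0.7,0,0,0,0,0,0]],
  ],
)

```text
time_s: 68.68
position: [0.592, -0.0497, 0.122]
ee_rot: [0.66, 0.706, 0.177, -0.19]
force: [-2.7, -1.6, 8.1]
width: 0.0494
grip_force: 25.0
```

```bash
python3 st.py .05
```

```text
68.6833 0.049414179851736455 tool-frame [ 2.833  -2.7865 -7.7452] [-0.0493  0.8066  0.4099]
TCP [ 0.592  -0.0497  0.122 ] shift [-0.19    0.0109 -0.0035] turn [-0.0021 -0.009  -0.0189]
```

Surface contact. Now slide down to the ledge (about 5–6 mm).

step_arm(
  steps=[
    [[0.7,-0.05,0,-0.02,0,0,0],[0.7,-0.05,0,0,0,0,0],[0.7,-0.05,0,0,0,0,0],[0.7,-0.04,0,0,0,0,0],[0.7,0,0,0,0,0,0],[0.7,0,0,0,0,0,0]],
  ],
)

```text
time_s: 69.18
position: [0.5929, -0.0545, 0.1193]
ee_rot: [0.66, 0.706, 0.177, -0.189]
force: [1.1, -0.7, 5.5]
width: 0.0495
grip_force: 25.0
```

```bash
python3 st.py .05
```

```text
69.1833 0.04945934768759541 tool-frame [ 2.1007  1.0736 -5.1801] [-0.0616  0.2296  0.0878]
TCP [ 0.5929 -0.0545  0.1193] shift [-0.003  -0.0106 -0.0015] turn [ 0.0099 -0.0057 -0.015 ]
```

step_arm(
  steps=[
    [[0.7,-0.04,0,0,0,0,0],[0.7,-0.03,0,0,0,0,0],[0.7,0,0,0,0,0,0],[0.7,0,0,0,0,0,0],[0.7,0,0,0,0,0,0]],
  ],
)

```text
time_s: 69.6
position: [0.5931, -0.0557, 0.1186]
ee_rot: [0.659, 0.706, 0.177, -0.19]
force: [-0.2, 0.1, 6.6]
width: 0.0496
grip_force: 25.0
```

```bash
python3 st.py .05
```

```text
69.6 0.049573935745426616 tool-frame [ 3.3618 -0.179  -5.6516] [0.4193 0.3318 0.0553]
TCP [ 0.5931 -0.0557  0.1186] shift [ 0.0437 -0.0134 -0.0012] turn [ 0.0074 -0.0251 -0.0075]
```

step_arm(
  steps=[
    [[0.7,-0.04,0,0,0,0,0],[0.7,-0.03,0,0,0,0,0],[0.7,0,0,0,0,0,0],[0.7,0,0,0,0,0,0]],
  ],
)

```text
time_s: 69.93
position: [0.5932, -0.056, 0.1184]
ee_rot: [0.658, 0.706, 0.178, -0.191]
force: [-1.3, 3.9, 13.4]
width: 0.0494
grip_force: 25.0
```

```bash
python3 st.py .05
```

```text
69.9333 0.04943870684207059 tool-frame [10.155  -1.0732 -9.5651] [1.5705 0.7276 0.1665]
TCP [ 0.5932 -0.056   0.1184] shift [ 0.0551 -0.0167 -0.0015] turn [-0.0022 -0.0773  0.0098]
```

step_arm(
  steps=[
    [[0.7,0.05,0,-0.03,0,0,0],[0.7,0,0,0,0,0,0],[0.3,0,0,0,0,0,0],[0.25,0,0,0,0,0,0],[0.25,0,0,0,0,0,0],[0.25,0,0,0,0,0,0],[0.25,0,0,-0.3,0,0,0],[0.2,0,0,-0.9,0,0,0],[0.1,0,0,-0.9,0,0,0],[0.1,-0.4,0.3,-0.9,0,0,0],[0,-0.8,0.5,-0.5,0,0,0],[0,-0.8,0.5,0,0,0,0],[0,-0.5,0.3,0,0,0,0],[0,0,0,0,0,0,0],[0,0,0,0,0,0,0],[0,0,0,0,0,0,0],[0,0,0,0,0,0,0],[0,0,0,0,0,0,0]],
  ],
)

```text
time_s: 71.43
position: [0.6483, -0.1702, 0.1723]
ee_rot: [0.659, 0.706, 0.177, -0.19]
force: [0.8, 0.0, -0.0]
width: 0.0879
grip_force: 0.0
```

```bash
python3 look.py 2 blue -.05 yellow .05
```

```text
71.4333 [ 0.6483 -0.1702  0.1723] [ 0.6592  0.7059  0.1766 -0.1896] [ 0.8276  0.0424 -0.01  ] 0.08792215108292056
slope [ 0.6428 -0.0481  0.0729] [50.0, 44.9, 53.9, 54.4]
blue (array([ 0.045 , -0.0515]), np.float64(-0.11866190001601984), np.float64(0.9833876540114169), array([387.833 , 102.3065]), array([ 357,   48,   67,  114, 2587], dtype=int32))
yellow (array([0.0438, 0.0492]), np.float64(3.550670647126766), np.float64(0.011270748982331309), array([290.7465,  57.2676]), array([288,  51,   6,  14,  71], dtype=int32))
```

Run:
```python
from h import *
T=np.load("wl2.npz")["T"];C=cam("wrist",T);im=cv2.imread("pics/wl2.png");h=cv2.cvtColor(im,cv2.COLOR_BGR2HSV)
S=slopeT((.6425,-.048,.07));P=lambda x,y,z=.01:(S@np.array([x,y,z,1]))[:3]
c=proj(C,[P(.09,.025),P(.09,.075),P(0,.075),P(0,.025)]);print(c)
print([h[int(r),int(k)].tolist() for k,r in proj(C,[P(.045,.027),P(.045,.073),P(.088,.05),P(.03,.027),P(.045,.05)])])
m=((h[...,0]>15)&(h[...,0]<38)&(h[...,1]>150)&(h[...,2]>50)).astype(np.uint8)
R0=np.zeros_like(m);cv2.fillPoly(R0,[np.round(proj(C,[P(.1,.015),P(.1,.085),P(.002,.085),P(.002,.015)])).astype(int)],1);m*=R0
n,l,s,cc=cv2.connectedComponentsWithStats(m);print([(s[i].tolist()) for i in range(1,n) if s[i,4]>15])
pts=np.argwhere(np.isin(l,[i for i in range(1,n) if s[i,4]>15]))[:,::-1].astype(np.int32);M=np.zeros_like(m);hl=cv2.convexHull(pts);cv2.fillPoly(M,[hl],1)
b=box();print(fit(C,M.astype(float),lambda p:b(p)@S[:3,:3].T+S[:3,3],[.045,.05,0],np.array([.004,.004,.1])))
```

```text
[[294.7158  48.0123]
 [231.6429  48.7813]
 [238.5914 161.7346]
 [297.0607 161.5009]]
[[23, 255, 230], [23, 255, 235], [23, 255, 233], [23, 255, 230], [26, 27, 150]]
[[232, 48, 67, 112, 2747]]
(array([0.046 , 0.0499, 0.0015]), np.float64(0.9650731363273147))
```

step_arm(
  steps=[
    [[0,0,0,-0.5,0,-0.94,0],[0,0,0,-0.5,0,-0.94,0],[0,0,0,-0.5,0,-0.94,0],[0,0,0,-0.5,0,-0.94,0],[0,0,0,-0.5,0,-0.94,0],[0,0,0,-0.5,0,-0.94,0],[0,0,0,-0.5,0,-0.94,0],[0,0,0,-0.6,0,-0.94,0],[0,0,0,0,0,0,-1],[0,0,0,0,0,0,-1],[0,0,0,0,0,0,-1],[0,0,0,0,0,0,-1],[0,0,0,0,0,0,-1],[0,0,0,0,0,0,-1],[0,0,0,0,0,0,-1],[0,0,0,0,0,0,-1],[0,0,0,0,0,0,-1],[0,0,0,0,0,0,-1],[0,0,0,0,0,0,-1],[0,0,0,0,0,0,-0.5]],
  ],
)

```text
time_s: 73.15
position: [0.6506, -0.2051, 0.2885]
ee_rot: [0.341, 0.94, -0.0, -0.0]
force: [-0.2, 0.5, -0.6]
width: 0.088
grip_force: 0.0
```

step_arm(
  steps=[
    [[0,0,0,0,0,0,0],[0,0,0,0,0,0,0],[0,0,0,0,0,0,0],[0,0,0,0,0,0,0]],
  ],
)

```text
time_s: 73.48
position: [0.6509, -0.2054, 0.2882]
ee_rot: [0.343, 0.939, -0.001, -0.0]
force: [0.1, -0.5, 0.4]
width: 0.0876
grip_force: 0.0
```

Run:
```python
from h import *
s=sense();print(s["time_s"],s["qpos"]);go([.60,-.36,.30],yawR(140.4))
C3=cam("wrist",np.load("w3.npz")["T"]);C6=cam("wrist",np.load("w6.npz")["T"])
for z in(.1,.15,.2,.25):print(z,back(C3,(165,180),z)[0][:2],back(C6,(57,90),z)[0][:2])
```

```text
73.4833 [-0.2251  0.5764  0.6599  1.5822 -0.3795  1.1151  1.3954]
TCP [ 0.6509 -0.2054  0.2882] shift [-2.0261 -5.0323 -0.3849] turn [-0.0233  0.0026 -0.1402]
0.1 [ 0.5561 -0.4595] [ 0.5524 -0.4626]
0.15 [ 0.5461 -0.433 ] [ 0.5573 -0.4198]
0.2 [ 0.5362 -0.4066] [ 0.5622 -0.3771]
0.25 [ 0.5262 -0.3802] [ 0.5671 -0.3344]
```

step_arm(
  steps=[
    [[0,-0.263,-0.91,-0.063,0,0,-0.14],[0,-0.263,-0.91,-0.063,0,0,0],[0,-0.263,-0.91,-0.063,0,0,0],[0,-0.263,-0.91,-0.063,0,0,0],[0,-0.263,-0.91,-0.063,0,0,0],[0,-0.263,-0.91,-0.063,0,0,0],[0,0,0,0,0,0,0],[0,0,0,0,0,0,0],[0,0,0,0,0,0,0],[0,0,0,0,0,0,0],[0,0,0,0,0,0,0]],
  ],
)

```text
time_s: 74.4
position: [0.5839, -0.3602, 0.2994]
ee_rot: [0.337, 0.941, -0.0, -0.0]
force: [1.1, -0.3, 0.0]
width: 0.0876
grip_force: 0.0
```

```bash
cat > post.py <<'E'
from h import *
import sys
s=sense();print(s["time_s"],s["position"],s["qpos"])
C,im=snap("wrist","p"+sys.argv[1]);np.savez(f"p{sys.argv[1]}.npz",T=tool());G=grad(im)
h=cv2.cvtColor(im,cv2.COLOR_BGR2HSV);m=(((h[...,0]<6)|(h[...,0]>172))&(h[...,1]>150)&(h[...,2]>60)).astype(np.uint8);m[272:]=0
n,l,st,c=cv2.connectedComponentsWithStats(m);print("red",[(st[i].tolist(),c[i].round(1)) for i in range(1,n) if st[i,4]>60])
a=lambda p,k,r=.08:p[:2]+r*np.array([np.cos(p[2]+k*np.pi/2),np.sin(p[2]+k*np.pi/2)])
shp=lambda p:[circ(p[:2],.13,.05)]*2+[circ(a(p,k),.03,.096) for k in range(4)]
x,q=gfit(G,C,shp,[.495,-.290,float(sys.argv[2])],[.003,.003,.03]);P=a(x,-.5,.112)
print("stage",x,q,[round(float(score(G,C,c)),1) for c in shp(x)],"post",P,proj(C,[[*P,.05],[*P,.13]]))
for k in range(4):print(k,a(x,k),gfit(G,C,lambda p:[circ(p,.03,.096)],a(x,k),[.002,.002]))
E
python3 post.py 1 .0937
```

```text
74.4 [ 0.5839 -0.3602  0.2994] [ 0.0201  0.5737  0.6683  1.5615 -0.378   1.1397  1.6532]
red [([312, 174, 19, 33, 468], array([320.7, 190.6])), ([5, 247, 64, 25, 488], array([ 36.2, 260.7])), ([596, 254, 44, 18, 251], array([619.8, 262.9]))]
stage [ 0.4947 -0.2896  0.0934] 140.80859375 [14.6, 14.6, 35.5, 22.0, 18.0, 36.2] post [ 0.5809 -0.361 ] [[321.3494 179.2076]
 [320.6012 197.6944]]
0 [ 0.5744 -0.2821] (array([ 0.5743, -0.2829]), np.float64(36.95743942260742))
1 [ 0.4872 -0.2099] (array([ 0.4871, -0.2099]), np.float64(22.065793991088867))
2 [ 0.4151 -0.297 ] (array([ 0.415, -0.297]), np.float64(17.985401153564453))
3 [ 0.5022 -0.3692] (array([ 0.5027, -0.3685]), np.float64(36.91707229614258))
```

step_arm(
  steps=[
    [[0.4,0.06,-0.084,0.3,0,0,0],[0.4,0,0,0.8,0,0,0],[0.4,0,0,0.8,0,0,0],[0.4,0,0,0.8,0,0,0],[0.4,0,0,0.8,0,0,0],[0.4,0,0,0.31,0,0,0],[0.4,0,0,0,0,0,0],[0.4,0,0,0,0,0,0],[0.4,0,0,0,0,0,0],[0.4,0,0,0,0,0,0]],
  ],
)

```text
time_s: 75.28
position: [0.5804, -0.3635, 0.1872]
ee_rot: [0.338, 0.941, -0.001, 0.001]
force: [-0.5, 0.0, 0.4]
width: 0.0525
grip_force: 0.0
```

Run:
```python
from h import *
s=sense();print(s["time_s"],s["force"],s["width"]);go([.5809,-.361,.185],yawR(140.3))
```

```text
75.2833 [-0.4552  0.019   0.4268] 0.05247263844121132
TCP [ 0.5804 -0.3635  0.1872] shift [0.0409 0.0743 0.072 ] turn [-0.0176  0.0409  0.0341]
```

Align and close gently on the post (10 N).

step_arm(
  steps=[
    [[0.4,0.04,0.075,0.05,0,0,0],[0.4,0,0,0,0,0,0],[0.4,0,0,0,0,0,0],[0.95,0,0,0,0,0,0],[0.95,0,0,0,0,0,0],[0.95,0,0,0,0,0,0],[0.95,0,0,0,0,0,0],[0.95,0,0,0,0,0,0],[0.95,0,0,0,0,0,0],[0.95,0,0,0,0,0,0],[0.95,0,0,0,0,0,0]],
  ],
  squeeze=10,
)

```text
time_s: 76.2
position: [0.5802, -0.3605, 0.1839]
ee_rot: [0.338, 0.941, -0.001, -0.0]
force: [-1.2, 0.2, 0.9]
width: 0.0158
grip_force: 10.0
```

```bash
cat > ck.py <<'E'
from h import *
s=sense();T=tool();d=s["position"][:2]-np.array([.4947,-.2896])
print(s["time_s"],"F",s["force"],"w",round(s["width"],4),"g",s["grip_force"],"r",np.hypot(*d),"ang",np.degrees(np.arctan2(d[1],d[0])),"yaw",np.degrees(np.arctan2(T[1,0],T[0,0])),"z",s["position"][2],"j",s["qpos"])
E
python3 ck.py; python3 -c "
import numpy as np
for k in range(60):
    a=np.radians(6*k-88);print(f'[0.95, {.2606*np.cos(a):.3f}, {-.2606*np.sin(a):.3f}, 0, 0, 0, 0.5],',end=' ')
"
```

```text
76.2 F [-1.1705  0.2054  0.9361] w 0.0158 g 9.999990016222 r 0.11104976898012114 ang -39.64839605734616 yaw 140.43348731729714 z 0.18392715794298936 j [ 0.0629  0.6843  0.6013  1.6618 -0.4564  0.94    1.7137]
[0.95, 0.009, 0.260, 0, 0, 0, 0.5], [0.95, 0.036, 0.258, 0, 0, 0, 0.5], [0.95, 0.063, 0.253, 0, 0, 0, 0.5], [0.95, 0.089, 0.245, 0, 0, 0, 0.5], [0.95, 0.114, 0.234, 0, 0, 0, 0.5], [0.95, 0.138, 0.221, 0, 0, 0, 0.5], [0.95, 0.160, 0.205, 0, 0, 0, 0.5], [0.95, 0.181, 0.187, 0, 0, 0, 0.5], [0.95, 0.200, 0.168, 0, 0, 0, 0.5], [0.95, 0.216, 0.146, 0, 0, 0, 0.5], [0.95, 0.230, 0.122, 0, 0, 0, 0.5], [0.95, 0.242, 0.098, 0, 0, 0, 0.5], [0.95, 0.251, 0.072, 0, 0, 0, 0.5], [0.95, 0.257, 0.045, 0, 0, 0, 0.5], [0.95, 0.260, 0.018, 0, 0, 0, 0.5], [0.95, 0.260, -0.009, 0, 0, 0, 0.5], [0.95, 0.258, -0.036, 0, 0, 0, 0.5], [0.95, 0.253, -0.063, 0, 0, 0, 0.5], [0.95, 0.245, -0.089, 0, 0, 0, 0.5], [0.95, 0.234, -0.114, 0, 0, 0, 0.5], [0.95, 0.221, -0.138, 0, 0, 0, 0.5], [0.95, 0.205, -0.160, 0, 0, 0, 0.5], [0.95, 0.187, -0.181, 0, 0, 0, 0.5], [0.95, 0.168, -0.200, 0, 0, 0, 0.5], [0.95, 0.146, -0.2
[... 628 characters left out ...]
 -0.242, -0.098, 0, 0, 0, 0.5], [0.95, -0.251, -0.072, 0, 0, 0, 0.5], [0.95, -0.257, -0.045, 0, 0, 0, 0.5], [0.95, -0.260, -0.018, 0, 0, 0, 0.5], [0.95, -0.260, 0.009, 0, 0, 0, 0.5], [0.95, -0.258, 0.036, 0, 0, 0, 0.5], [0.95, -0.253, 0.063, 0, 0, 0, 0.5], [0.95, -0.245, 0.089, 0, 0, 0, 0.5], [0.95, -0.234, 0.114, 0, 0, 0, 0.5], [0.95, -0.221, 0.138, 0, 0, 0, 0.5], [0.95, -0.205, 0.160, 0, 0, 0, 0.5], [0.95, -0.187, 0.181, 0, 0, 0, 0.5], [0.95, -0.168, 0.200, 0, 0, 0, 0.5], [0.95, -0.146, 0.216, 0, 0, 0, 0.5], [0.95, -0.122, 0.230, 0, 0, 0, 0.5], [0.95, -0.098, 0.242, 0, 0, 0, 0.5], [0.95, -0.072, 0.251, 0, 0, 0, 0.5], [0.95, -0.045, 0.257, 0, 0, 0, 0.5], [0.95, -0.018, 0.260, 0, 0, 0, 0.5],
```

step_arm(
  steps=[
    [[0.95,0.001,0.065,0,0,0,-0.25],[0.95,0.002,0.13,0,0,0,-0.5],[0.95,0.006,0.195,0,0,0,-0.75],[0.95,0.009,0.26,0,0,0,-1],[0.95,0.009,0.26,0,0,0,-1],[0.95,0.009,0.26,0,0,0,-1]],
  ],
)

```text
time_s: 76.7
position: [0.598, -0.3302, 0.1839]
ee_rot: [0.185, 0.983, -0.001, -0.001]
force: [-1.0, -0.8, 0.3]
width: 0.0155
grip_force: 10.0
```

```bash
python3 ck.py
```

```text
76.7 F [-1.0438 -0.8388  0.3318] w 0.0155 g 10.000623911619186 r 0.11102893568300647 ang -21.445019086888045 yaw 158.72984182331655 z 0.18393598449946746 j [ 0.0614  0.6637  0.521   1.6579 -0.3907  0.9261  1.9284]
```

step_arm(
  steps=[
    [[0.95,0.009,0.26,0,0,0,-1],[0.95,0.009,0.26,0,0,0,-1],[0.95,0.009,0.26,0,0,0,-1],[0.95,0.009,0.26,0,0,0,-1],[0.95,0.009,0.26,0,0,0,-1],[0.95,0.009,0.26,0,0,0,-1],[0.95,0.009,0.26,0,0,0,-1],[0.95,0.009,0.26,0,0,0,-1],[0.95,0.009,0.26,0,0,0,-1],[0.95,0.009,0.26,0,0,0,-1],[0.95,0.002,0.13,0,0,0,-0.5]],
  ],
)

```text
time_s: 77.62
position: [0.5983, -0.2498, 0.1839]
ee_rot: [-0.18, 0.984, -0.001, -0.001]
force: [-1.9, -2.8, -0.5]
width: 0.0159
grip_force: 10.0
```

```bash
python3 ck.py
```

```text
77.6167 F [-1.8976 -2.8442 -0.4975] w 0.0159 g 9.999828189611435 r 0.11097414903967719 ang 21.030102034088177 yaw -159.26545402242377 z 0.18392263088067573 j [ 0.0584  0.5784  0.3359  1.7393 -0.236   0.865   2.4304]
```

step_arm(
  steps=[
    [[0.95,0.009,0.26,0,0,0,0.5],[0.95,0.036,0.258,0,0,0,0.5],[0.95,0.063,0.253,0,0,0,0.5],[0.95,0.089,0.245,0,0,0,0.5],[0.95,0.114,0.234,0,0,0,0.5],[0.95,0.138,0.221,0,0,0,0.5],[0.95,0.16,0.205,0,0,0,0.5],[0.95,0.181,0.187,0,0,0,0.5],[0.95,0.2,0.168,0,0,0,0.5],[0.95,0.216,0.146,0,0,0,0.5]],
  ],
)

```text
time_s: 78.45
position: [0.5505, -0.1917, 0.1844]
ee_rot: [-0.004, 1.0, -0.001, 0.001]
force: [2.3, -3.1, -0.0]
width: 0.0159
grip_force: 10.0
```

```bash
python3 ck.py
```

```text
78.45 F [ 2.2521 -3.1048 -0.0318] w 0.0159 g 9.998845607042313 r 0.11268715393121294 ang 60.318179230639196 yaw -179.57158269882788 z 0.18439166670045765 j [-0.1024  0.4951  0.4326  1.9083 -0.2804  0.7942  2.0604]
```

step_arm(
  steps=[
    [[0.95,0.23,0.122,0,0,0,0.5],[0.95,0.242,0.098,0,0,0,0.5],[0.95,0.251,0.072,0,0,0,0.5],[0.95,0.257,0.045,0,0,0,0.5],[0.95,0.26,0.018,0,0,0,0.5],[0.95,0.26,-0.009,0,0,0,0.5],[0.95,0.258,-0.036,0,0,0,0.5],[0.95,0.253,-0.063,0,0,0,0.5],[0.95,0.245,-0.089,0,0,0,0.5],[0.95,0.234,-0.114,0,0,0,0.5]],
  ],
)

```text
time_s: 79.28
position: [0.4752, -0.1782, 0.1846]
ee_rot: [0.17, 0.986, -0.0, 0.001]
force: [2.0, 2.2, 2.6]
width: 0.0155
grip_force: 10.0
```

```bash
python3 ck.py
```

```text
79.2833 F [1.9855 2.1858 2.646 ] w 0.0155 g 9.999651163816452 r 0.11310702943022692 ang 99.90924756082208 yaw 160.46404040099586 z 0.18455210457107998 j [-0.2021  0.4003  0.5419  2.0875 -0.307   0.7271  1.7659]
```

step_arm(
  steps=[
    [[0.95,0.221,-0.138,0,0,0,0.5],[0.95,0.205,-0.16,0,0,0,0.5],[0.95,0.187,-0.181,0,0,0,0.5],[0.95,0.168,-0.2,0,0,0,0.5],[0.95,0.146,-0.216,0,0,0,0.5],[0.95,0.122,-0.23,0,0,0,0.5],[0.95,0.098,-0.242,0,0,0,0.5],[0.95,0.072,-0.251,0,0,0,0.5],[0.95,0.045,-0.257,0,0,0,0.5],[0.95,0.018,-0.26,0,0,0,0.5]],
  ],
)

```text
time_s: 80.12
position: [0.4076, -0.2177, 0.1841]
ee_rot: [0.339, 0.941, -0.0, 0.0]
force: [1.4, 3.6, 3.0]
width: 0.0157
grip_force: 10.0
```

```bash
python3 ck.py
```

```text
80.1167 F [1.405  3.6082 2.9897] w 0.0157 g 10.000941753387451 r 0.11291456953538241 ang 140.46006934254726 yaw 140.35396294067826 z 0.18414235758724184 j [-0.192   0.3517  0.6603  2.1913 -0.3346  0.696   1.5775]
```

step_arm(
  steps=[
    [[0.95,-0.009,-0.26,0,0,0,0.5],[0.95,-0.036,-0.258,0,0,0,0.5],[0.95,-0.063,-0.253,0,0,0,0.5],[0.95,-0.089,-0.245,0,0,0,0.5],[0.95,-0.114,-0.234,0,0,0,0.5],[0.95,-0.138,-0.221,0,0,0,0.5],[0.95,-0.16,-0.205,0,0,0,0.5],[0.95,-0.181,-0.187,0,0,0,0.5],[0.95,-0.2,-0.168,0,0,0,0.5],[0.95,-0.216,-0.146,0,0,0,0.5]],
  ],
)

```text
time_s: 80.95
position: [0.382, -0.2908, 0.1841]
ee_rot: [0.498, 0.867, -0.001, 0.0]
force: [2.7, 3.0, 4.0]
width: 0.016
grip_force: 10.0
```

```bash
python3 ck.py
```

```text
80.95 F [2.7361 2.9685 3.9576] w 0.016 g 10.001943111419678 r 0.11273879889923835 ang -179.3775286148459 yaw 120.24507978153878 z 0.1840674971365508 j [-0.0845  0.4055  0.748   2.1556 -0.4143  0.7245  1.4675]
```

step_arm(
  steps=[
    [[0.95,-0.23,-0.122,0,0,0,0.5],[0.95,-0.242,-0.098,0,0,0,0.5],[0.95,-0.251,-0.072,0,0,0,0.5],[0.95,-0.257,-0.045,0,0,0,0.5],[0.95,-0.26,-0.018,0,0,0,0.5],[0.95,-0.26,0.009,0,0,0,0.5],[0.95,-0.258,0.036,0,0,0,0.5],[0.95,-0.253,0.063,0,0,0,0.5],[0.95,-0.245,0.089,0,0,0,0.5],[0.95,-0.234,0.114,0,0,0,0.5]],
  ],
)

```text
time_s: 81.78
position: [0.4075, -0.3631, 0.184]
ee_rot: [0.642, 0.767, -0.002, -0.001]
force: [-3.6, 0.7, 5.6]
width: 0.0158
grip_force: 10.0
```

```bash
python3 ck.py
```

```text
81.7833 F [-3.6466  0.6841  5.6087] w 0.0158 g 10.000493824481964 r 0.114062133937933 ang -139.87421138427635 yaw 100.1841434706956 z 0.18399848355383747 j [ 0.0057  0.5377  0.8031  2.0088 -0.5264  0.8141  1.2907]
```

step_arm(
  steps=[
    [[0.95,-0.221,0.138,0,0,0,0.5],[0.95,-0.205,0.16,0,0,0,0.5],[0.95,-0.187,0.181,0,0,0,0.5],[0.95,-0.168,0.2,0,0,0,0.5],[0.95,-0.146,0.216,0,0,0,0.5],[0.95,-0.122,0.23,0,0,0,0.5],[0.95,-0.098,0.242,0,0,0,0.5],[0.95,-0.072,0.251,0,0,0,0.5],[0.95,-0.045,0.257,0,0,0,0.5],[0.95,-0.018,0.26,0,0,0,0.5]],
  ],
)

```text
time_s: 82.62
position: [0.4724, -0.4034, 0.1841]
ee_rot: [0.766, 0.643, -0.004, 0.001]
force: [-4.0, -2.4, 2.4]
width: 0.0156
grip_force: 10.0
```

```bash
python3 ck.py
```

```text
82.6167 F [-3.9793 -2.376   2.4109] w 0.0156 g 9.997998028993607 r 0.11592161706016658 ang -101.07222002163988 yaw 80.03156081051067 z 0.18410548251901016 j [ 0.009   0.6841  0.8613  1.8312 -0.6322  0.9268  0.9832]
```

step_arm(
  steps=[
    [[0.95,0.018,0.262,0,0,0,-1],[0.95,0.018,0.262,0,0,0,-1],[0.95,0.018,0.262,0,0,0,-1],[0.95,0.018,0.262,0,0,0,-1],[0.95,0.018,0.262,0,0,0,-1],[0.95,0.018,0.262,0,0,0,-1],[0.95,0.018,0.262,0,0,0,-1],[0.95,0.018,0.262,0,0,0,-1],[0.95,0.018,0.262,0,0,0,-1],[0.95,0.018,0.262,0,0,0,-1],[0.95,0.018,0.262,0,0,0,-1],[0.95,0.018,0.262,0,0,0,-1]],
  ],
)

```text
time_s: 83.62
position: [0.5635, -0.3798, 0.1844]
ee_rot: [0.436, 0.9, -0.005, 0.003]
force: [6.3, -13.0, -5.9]
width: 0.0154
grip_force: 10.0
```

```bash
python3 ck.py;python3 -c "
from h import *
go([.5802,-.3605,.184],yawR(140.4))"
```

```text
83.6167 F [  6.3032 -13.0265  -5.9219] w 0.0154 g 9.988341182470322 r 0.11340839938387466 ang -52.67820119432263 yaw 128.3359917026733 z 0.18442402708879874 j [ 0.0735  0.6844  0.6339  1.6782 -0.474   0.9297  1.5546]
TCP [ 0.5635 -0.3798  0.1844] shift [0.1583 0.8366 0.0072] turn [-0.1055  0.1444 -3.0164]
```

step_arm(
  steps=[
    [[0.95,0,0.26,0,0,0,-1],[0.95,0,0.26,0,0,0,-1],[0.95,0,0.2,0,0,0,-0.7],[0.95,0,0.1,0,0,0,-0.3],[0.95,0,0,0,0,0,0],[0.95,0,0,0,0,0,0],[0.95,0,0,0,0,0,0],[0.95,0,0,0,0,0,0]],
  ],
)

```text
time_s: 84.28
position: [0.5832, -0.3603, 0.1844]
ee_rot: [0.34, 0.941, -0.003, 0.003]
force: [8.4, -5.4, -3.1]
width: 0.0159
grip_force: 10.0
```

```bash
python3 ck.py;python3 -c "
from h import *
go([.5802,-.3605,.184],yawR(140.4))"
```

```text
84.2833 F [ 8.4144 -5.4369 -3.0511] w 0.0159 g 9.990375190973282 r 0.1132625656283841 ang -38.624559374764644 yaw 140.29694307348103 z 0.1844342651127285 j [ 0.0741  0.6779  0.5778  1.6592 -0.4357  0.9287  1.691 ]
TCP [ 0.5832 -0.3603  0.1844] shift [ 0.0725 -0.0687  0.0141] turn [-0.0533  0.1163 -0.026 ]
```

step_arm(
  steps=[
    [[0.95,-0.03,-0.065,0,0,0,0],[0.95,0,0,0,0,0,0],[0.95,0,0,0,0,0,0],[0.95,0,0,0,0,0,0]],
  ],
)

```text
time_s: 84.62
position: [0.5821, -0.3618, 0.1844]
ee_rot: [0.34, 0.941, -0.003, 0.002]
force: [5.2, -3.8, -0.2]
width: 0.0157
grip_force: 10.0
```

```bash
python3 ck.py;python3 -c "
from h import *
go([.5802,-.3605,.184],yawR(140.4))"
```

```text
84.6167 F [ 5.1767 -3.7788 -0.1896] w 0.0157 g 9.99395415186882 r 0.11338068919192937 ang -39.56882579704278 yaw 140.28698415966917 z 0.1843882754804266 j [ 0.0775  0.6785  0.5776  1.6582 -0.4359  0.9311  1.6938]
TCP [ 0.5821 -0.3618  0.1844] shift [ 0.077  -0.0065  0.0125] turn [-0.0478  0.0876 -0.0284]
```

Back at the start angle. Release, rise, and check the stage.

step_arm(
  steps=[
    [[0.6,0,0,0,0,0,0],[0.5,0,0,0,0,0,0],[0.5,0,0,0,0,0,0],[0.5,0,0,0,0,0,0],[0.5,0,0,-0.3,0,0,0],[0.5,0,0,-0.8,0,0,0],[0.4,0,0,-0.8,0,0,0],[0.3,0,0,-0.8,0,0,0],[0,0,0,-0.8,0,0,0],[0,0,0,-0.3,0,0,0],[0,0,0,0,0,0,0],[0,0,0,0,0,0,0],[0,0,0,0,0,0,0],[0,0,0,0,0,0,0],[0,0,0,0,0,0,0]],
  ],
)

```text
time_s: 85.87
position: [0.5805, -0.3586, 0.2964]
ee_rot: [0.338, 0.941, -0.001, -0.001]
force: [-0.7, 0.6, 0.7]
width: 0.0877
grip_force: 0.0
```

```bash
python3 post.py 2 .0937
```

```text
85.8667 [ 0.5805 -0.3586  0.2964] [ 0.0333  0.5641  0.6422  1.5722 -0.3597  1.129   1.6375]
red [([313, 179, 19, 33, 490], array([322.2, 195.4])), ([5, 247, 65, 25, 482], array([ 35.3, 261.3])), ([596, 253, 44, 19, 273], array([619.6, 262.6]))]
stage [ 0.4946 -0.2896  0.0934] 143.83245849609375 [15.2, 15.2, 34.9, 23.6, 19.4, 35.6] post [ 0.5808 -0.361 ] [[322.4519 183.3273]
 [321.9069 203.0276]]
0 [ 0.5743 -0.2821] (array([ 0.5743, -0.2829]), np.float64(36.46649169921875))
1 [ 0.4871 -0.2099] (array([ 0.4871, -0.2099]), np.float64(23.59709930419922))
2 [ 0.415 -0.297] (array([ 0.415 , -0.2971]), np.float64(19.40653419494629))
3 [ 0.5021 -0.3692] (array([ 0.5026, -0.3685]), np.float64(36.96173095703125))
```

step_arm(
  steps=[
    [[0,0.857,0.395,0,0,0,0],[0,0.857,0.395,0,0,0,0],[0,0.857,0.395,0,0,0,0],[0,0.857,0.395,0,0,0,0],[0,0.857,0.395,0,0,0,0],[0,0.857,0.395,0,0,0,0],[0,0.857,0.395,0,0,0,0],[0,0,0,0,0,0,1],[0,0,0,0,0,0,1],[0,0,0,0,0,0,1],[0,0,0,0,0,0,1],[0,0,0,0,0,0,1],[0,0,0,0,0,0,1],[0,0,0,0,0,0,1],[0,0,0,0,0,0,1],[0,0,0,0,0,0,1],[0,0,0,0,0,0,1],[0,0,0,0,0,0,1],[0,0,0,0,0,0,1]],
  ],
)

```text
time_s: 87.5
position: [0.4948, -0.1804, 0.2975]
ee_rot: [0.693, 0.721, -0.001, -0.0]
force: [0.1, 0.0, -0.4]
width: 0.0878
grip_force: 0.0
```

step_arm(
  steps=[
    [[0,0,0,0,0,-1,0.6],[0,0,0,0,0,-1,0],[0,0,0,0,0,-1,0],[0,0,0,0,0,-1,0],[0,0,0,0,0,-1,0],[0,0,0,0,0,-1,0],[0,0,0,0,0,-1,0],[0,0,0,0,0,-0.5,0],[0,0,0,0,0,0,0],[0,0,0,0,0,0,0],[0,0,0,0,0,0,0],[0,0,0,0,0,0,0],[0,0,0,0,0,0,0],[0,0,0,0,0,0,0]],
  ],
)

```text
time_s: 88.67
position: [0.4949, -0.1811, 0.298]
ee_rot: [0.683, 0.683, -0.183, 0.183]
force: [-0.1, 0.7, -0.5]
width: 0.088
grip_force: 0.0
```

```bash
cat > tilt.py <<'E'
from h import *
import sys
s=sense();print(s["time_s"],s["position"],s["ee_rot"])
C,im=snap("wrist","tl"+sys.argv[1]);np.savez(f"tl{sys.argv[1]}.npz",T=tool())
h=cv2.cvtColor(im,cv2.COLOR_BGR2HSV);a=np.linspace(0,2*np.pi,180)
p=(.4946,-.2896,.0934);G=grad(im)
def sh(c,tx,ty,z=.096):
    n=np.array([tx,ty,1.]);n/=np.linalg.norm(n);ux=np.cross([0,1,0],n);ux/=np.linalg.norm(ux);uy=np.cross(n,ux)
    return np.array([*c,z-.012])+.012*n+.03*(np.outer(np.cos(a),ux)+np.outer(np.sin(a),uy))
for k in range(4):
    c=np.array(p[:2])+.08*np.array([np.cos(p[2]+k*np.pi/2),np.sin(p[2]+k*np.pi/2)]);u=proj(C,[[*c,.096]])[0]
    if not(10<u[1]<215):print(k,"not seen",u);continue
    R_=[]
    for dx in np.arange(-.006,.0061,.001):
        for dy in np.arange(-.006,.0061,.001):
            R_.append((score(G,C,sh(c+[dx,dy],0,0)),dx,dy))
    _,dx,dy=max(R_);r=[(score(G,C,sh(c+[dx+ex,dy+ey],np.radians(tx),np.radians(ty))),tx,ty,dx+ex,dy+ey) for tx in range(-12,13,2) for ty in range(-12,13,2) for ex in(-.001,0,.001) for ey in(-.001,0,.001)]
    r.sort();print(k,u.round(),"level",max(R_),"tilt best",[tuple(round(float(v),4) for v in q) for q in r[-3:]])
E
python3 tilt.py 1
```

```text
88.6667 [ 0.4949 -0.1811  0.298 ] [ 0.6833  0.6827 -0.1828  0.1835]
0 [402. 172.] level (np.float32(25.435526), np.float64(0.0), np.float64(0.001)) tilt best [(26.9227, 0.0, -2.0, 0.0, 0.001), (26.9822, 2.0, -2.0, 0.0, 0.002), (27.5534, 2.0, -2.0, 0.0, 0.001)]
1 [314. 107.] level (np.float32(32.877632), np.float64(0.0), np.float64(0.0)) tilt best [(32.7743, 2.0, -2.0, 0.0, 0.001), (32.8025, 2.0, 0.0, 0.0, 0.0), (32.8776, 0.0, 0.0, 0.0, 0.0)]
2 [247. 183.] level (np.float32(24.073812), np.float64(0.0), np.float64(0.0)) tilt best [(24.7989, -2.0, -2.0, 0.001, 0.001), (24.9917, 2.0, -2.0, 0.0, 0.001), (25.1471, 0.0, -2.0, 0.001, 0.001)]
3 not seen [329.4251 227.897 ]
```

step_arm(
  steps=[
    [[0,-0.67,0,0.39,0,0,0],[0,-0.67,0,0.39,0,0,0],[0,-0.67,0,0.39,0,0,0],[0,0,0,0,0,0,0],[0,0,0,0,0,0,0],[0,0,0,0,0,0,0],[0,0,0,0,0,0,0],[0,0,0,0,0,0,0]],
  ],
)

```text
time_s: 89.38
position: [0.4956, -0.249, 0.2975]
ee_rot: [0.682, 0.684, -0.183, 0.184]
force: [0.6, -0.1, 0.4]
width: 0.0877
grip_force: 0.0
```

```bash
python3 tilt.py 2
python3 - <<'E'
from h import *
Ci={n:snap(n,n+"Z") for n in("top","side")}
for n,(C,im) in Ci.items():
    S=slopeT((.6425,-.0485,.07));h=cv2.cvtColor(im,cv2.COLOR_BGR2HSV)
    for col,y,lo,hi in(("blue",-.05,100,125),("yellow",.05,15,38)):
        q=proj(C,[(S@np.array([.045,y,.01,1]))[:3]])[0]
        m=((h[...,0]>lo)&(h[...,0]<hi)&(h[...,1]>130)&(h[...,2]>60)).astype(np.uint8);R0=np.zeros_like(m);cv2.circle(R0,tuple(int(v) for v in q),45 if n=="side" else 30,1,-1);m*=R0
        pts=np.argwhere(m)[:,::-1];print(n,col,"pred",q.round(1),"n",len(pts),"mid",((pts.max(0)+pts.min(0))/2 if len(pts) else None))
E
```

```text
89.3833 [ 0.4956 -0.249   0.2975] [ 0.682   0.6838 -0.183   0.1837]
0 [415. 112.] level (np.float32(23.147022), np.float64(0.001), np.float64(0.0)) tilt best [(24.7326, 0.0, -2.0, 0.0, 0.001), (24.9229, 4.0, -2.0, 0.0, 0.001), (26.0267, 2.0, -2.0, 0.0, 0.001)]
1 [311.  19.] level (np.float32(23.954916), np.float64(0.0), np.float64(0.0)) tilt best [(24.7613, 2.0, -12.0, 0.0, 0.0), (24.7675, 0.0, -12.0, 0.0, 0.0), (24.823, 2.0, -10.0, 0.0, 0.0)]
2 [233. 127.] level (np.float32(23.37254), np.float64(0.001), np.float64(0.0)) tilt best [(23.8123, -2.0, 0.0, 0.001, 0.0), (23.8791, 0.0, -2.0, 0.001, 0.001), (23.9459, -2.0, -2.0, 0.001, 0.001)]
3 [329. 186.] level (np.float32(30.712626), np.float64(0.0), np.float64(0.001)) tilt best [(30.3759, 2.0, 0.0, 0.0, 0.001), (30.7126, 0.0, 0.0, 0.0, 0.001), (30.9499, 0.0, -2.0, 0.0, 0.002)]
top blue pred [339.2 156.9] n 1 mid [326. 161.]
top yellow pred [345.  193.6] n 284 mid [344.  194.5]
side blue pred [360.2 216.8] n 193 mid [361.5 216.5]
side yellow pred [322.1 223.2] n 176 mid [306.  224.5]
```

```bash
python3 -c "
from station import *
print(sign_off())"
```

```text
the job is handed in; nothing more can be done
None
```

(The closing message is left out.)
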